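# Hang the tape caddies on the archive rail

### The arm

A 6-joint arm with a two-finger parallel gripper is mounted at the origin on the work surface. World frame = base frame: x ahead of the robot, y to its left, z up, the work surface at z = 0. Lengths are in m, angles in rad, forces in N, time in s.
With the tool pointing down it reaches from about 0.4 to 0.825 m from the base axis. Payload 7 kg.
Tool frame: the origin (TCP) lies midway between the tips of the shut fingers; the grasp point (between the pads) lies manip.grasp_offset behind it (manip.grasp_offset is the distance from the TCP to the grasp point, in m); z points along the fingers, y is the direction in which the jaws open and shut (so a half turn about z gives the same grasp; the last joint's range is limited). The gripper opens to 85 mm and grips with 20 to 120 N. Pads are 22 mm wide; open, the fingers measure 114 mm over their backs; the gripper's body (76 mm by 85 mm) begins 54 mm behind the grasp point. The pads swing forward as they close: fully open they stand 13 mm farther back than shut.
Start: joints at [1.578, 0.359, 0.012, 0, -1.224, -0.288], TCP at [0.187, 0.649, 0.231] pointing down, gripper open.
Joint ranges: [-3.07, 3.07], [-1.43, 2.12], [-1.02, 1.25], [-3.03, 1.67], [-3.05, -0], [-3.03, 3.03]. Speed limits (rad/s): [2.39, 2.39, 3.01, 3.14, 3.14, 3.14].

### API

Orientations are given as a rotation vector (axis times angle).
In Python, from plant import manip, eyes, ticket, finder gives the robot as it stands. The module is installed in compiled form; this text tells all that it offers.
- The arm moves only by the tool carry_out, never from a script. Its arguments are lists of equal length, an entry for each row: "xyz": the shift along the tool's x, y, z in m, a list of three; "turn": the turn, a rotation vector about the tool's x, y, z in rad, a list of three; "grip": the opening, from -1 (shut) to 1 (fully open). In form: {"xyz": [[x, y, z], ...], "turn": [[wx, wy, wz], ...], "grip": [grip, ...]}. A call has 1 to 5 rows; each row shifts and turns the commanded pose from where the row before left it, along the tool's axes as they then stand; what a row does not reach is not made up. A row lasts 1/10 s, in which the tool goes at most 50 mm and 8.59 degrees, less where a joint would pass 70% of its speed; a pose out of reach is approached as far as the arm can. A call with a gripper value outside its range is refused whole. The fingers move at their own pace and stop on an object; "grip_force" is the grip in N (left out, the last holds). Time passes only in rows, so rows that do not move let the fingers close. It gives the time, the measured TCP pose, the force and the opening at its end, in the units of the state.
- manip.read_state(): the state, without advancing time (a new reading comes with each control period).
- eyes.get_image(name): name is "scene" or "top"; returns a dict with "img" (480x640x3 uint8, red, green, blue), "fx", "fy", "cx", "cy" (pixels), "R" (3x3) and "t" (3): a world point X has camera coordinates R X + t. Camera axes: x right, y down, z forward; pixel columns grow to the right and rows downward; lengths in m; the calibration is good to about 2 mm. A picture is of the moment at which its call begins. There is no depth.
- ticket.sign_off(): hands the job in, once; it reports no verdict.
Trained networks look in the newest picture that a camera, given by its name, has taken for a name from the list of things; names that differ only in an ending like _2 or _b are one class to them, and where a whole thing is asked for, a point or a joint stands for the part that bears it (a point fixed in the world has none). Each returns a list of dicts, best first, with "confidence" (0 to 1); they miss things now and then, are a little off and sometimes report something else, mostly with a low value. They report only what shows in the picture. A call takes as long as a camera call. They do not tell look-alikes from the thing itself.
- finder.spot_in(query, camera): "point" ([column, row] in pixels, amid what is visible of it).
- finder.landmark_of(query, camera): "point" ([column, row] in pixels: a listed point, or the origin of a listed thing).
The state is a dict: "time_s": time; "joint_pos": joint angles; "joint_velocities": joint speeds; "joint_efforts": joint torques, N m; "tcp_pos": TCP position; "ee_rot": TCP orientation; "ft_force": force on the tool from outside, world axes, zero at the start; "ft_torque": the same for the moment, N m; "width": finger opening in m.
Only numpy, scipy, OpenCV 4.12 (cv2) and the standard library are available. Lean on these libraries where they do the work, as an engineer would, in place of code of your own. Each camera call takes 0.05 s, during which the arm holds its last target.

### The job

Lift the lid off the box by its knob and lay it flat on the table clear of the box, leaving it there while you work. Hang every tape caddy from the box on the rail, hooking it on at the open stretch and sliding it along under the keeper bar, towards the end post, until the whole caddy is past the black band on the rail. When all are parked, put the lid back squarely so that it covers the empty box, and do not disturb the other tapes and tins on the table.

Things in the scene. Friction and masses are not known exactly. Their poses are not given: they have to be found in the camera images.
- box: open-topped grey laminate box fixed to the table, outside 156 mm (x) by 188 mm (y) by 168 mm high, walls and floor 7 mm; origin at the centre of its underside, z up. The caddies stand on its floor side by side along its y
- lid: loose flat grey laminate lid, 180 mm (x) by 212 mm (y), 8 mm thick, 0.35 kg, no lip: it simply rests on the box's rim, overhanging 12 mm all round when square. Origin at the centre of its underside, z up. A black knob, 36 mm across and 34 mm high, stands on its middle
- lid_knob (a point): grip point on the lid knob's axis, 30 mm above the lid's underside (22 mm above its top, 12 mm below the knob's top)
- rail: fixed rail stand: round steel rail, 12 mm thick, along its y, axis 140 mm above the table, from one post to another (centred at y = +178 and -178 mm, 16 mm thick in y, up to 44 mm wide in x). Origin on the table under the rail's middle; +x points away from the robot. Foot plate under it 100 x 400 mm, 8 mm thick
- rail_keeper (a point): middle of the keeper bar's underside: a flat bar over the parking stretch, from the mark to the -y post, x = +6 to +20 mm, underside 22 mm and top 26 mm above the rail's axis. A hook can be neither put on nor taken off there, only slid along below it; fingers holding a tab pass above it
- rail_load (a point): point on the rail's axis in the middle of the open stretch (about 150 mm, nothing above it), 85 mm to the +y side of the mark; axes as the rail's
- rail_mark (a point): point on the rail's axis at the inner (-y) edge of the black band (10 mm wide), where the keeper begins; parked caddies must be wholly on its -y side. Axes as the rail's
- rail_stop (a point): point on the rail's axis at the face of the -y post, 180 mm from the mark; axes as the rail's
- film_tin: bystander: round aluminium film tin, 128 mm across, 36 mm high, origin under its centre
- tape_case: bystander: black tape case standing upright, 110 x 30 x 110 mm high, origin under its centre
- cassette: bystander: black cassette lying flat, 100 x 160 x 25 mm, origin under its centre
- caddy1: hanging tape caddy, 0.25 kg, one of two or three (None when absent), upright in the box, its +x roughly along world +x. Grey and black case 100 mm (x) by 36 mm (y) by 48 mm high, origin at the centre of its underside, z up. On it a white strap hook, 20 mm wide in y, and a grip tab: see its other points
- caddy1_tab (a point): grip point in the tab of caddy1, 143 mm above the caddy's underside, at its x = -18 mm, 12 mm below the tab's top. The tab is 12 mm thick (x) and 22 mm wide (y), from z = 94 to 155 mm, over the hook's stem, clear of the rail's keeper; None when absent
- caddy1_hook (a point): point in the hook of caddy1 where the rail's axis lies when it hangs: x = 0, 92 mm above the underside. Stem at x = -18 mm, gabled arm (top z = 106 mm), lip at x = +18 mm ending at z = 80 mm, 30 mm free between stem and lip. The mouth opens to +x between case top (z = 48) and lip end (z = 80); None when absent
- caddy2: hanging tape caddy, 0.25 kg, one of two or three (None when absent), upright in the box, its +x roughly along world +x. Grey and black case 100 mm (x) by 36 mm (y) by 48 mm high, origin at the centre of its underside, z up. On it a white strap hook, 20 mm wide in y, and a grip tab: see its other points
- caddy2_tab (a point): grip point in the tab of caddy2, 143 mm above the caddy's underside, at its x = -18 mm, 12 mm below the tab's top. The tab is 12 mm thick (x) and 22 mm wide (y), from z = 94 to 155 mm, over the hook's stem, clear of the rail's keeper; None when absent
- caddy2_hook (a point): point in the hook of caddy2 where the rail's axis lies when it hangs: x = 0, 92 mm above the underside. Stem at x = -18 mm, gabled arm (top z = 106 mm), lip at x = +18 mm ending at z = 80 mm, 30 mm free between stem and lip. The mouth opens to +x between case top (z = 48) and lip end (z = 80); None when absent
- caddy3: hanging tape caddy, 0.25 kg, one of two or three (None when absent), upright in the box, its +x roughly along world +x. Grey and black case 100 mm (x) by 36 mm (y) by 48 mm high, origin at the centre of its underside, z up. On it a white strap hook, 20 mm wide in y, and a grip tab: see its other points
- caddy3_tab (a point): grip point in the tab of caddy3, 143 mm above the caddy's underside, at its x = -18 mm, 12 mm below the tab's top. The tab is 12 mm thick (x) and 22 mm wide (y), from z = 94 to 155 mm, over the hook's stem, clear of the rail's keeper; None when absent
- caddy3_hook (a point): point in the hook of caddy3 where the rail's axis lies when it hangs: x = 0, 92 mm above the underside. Stem at x = -18 mm, gabled arm (top z = 106 mm), lip at x = +18 mm ending at z = 80 mm, 30 mm free between stem and lip. The mouth opens to +x between case top (z = 48) and lip end (z = 80); None when absent
Mind the look-alikes: they are no part of the job. What is meant by the box is not blue, and is the larger of those in its own colour.

How it is judged:
By the outcome, as a careful person would: the job done as asked, in the order asked, and still so for the second after the job is handed in, with the robot touching nothing.
Of caddy1, caddy2, caddy3 only 2 to 3 are there at a start; the rules pass over those that are not, and their reading is None.
At some moment in a run one of lid, caddy1, caddy2, caddy3 may be knocked a few centimetres aside while the robot is not near it.
It also fails if it takes over 210 s, if anything falls off the work surface, if the arm or the gripper's body presses on something with over 40 N, if the wrist force passes 120 N, or if a joint passes its speed limit or range.

## Working session

There is one attempt and no reset: what is moved stays moved. The work goes in short steps, Python scripts to look and compute and a tool call to move; the robot and the scene stay as the last step left them, time stands still between calls to the robot, and variables do not carry over. Pictures are saved under pics/ and viewed, and the job is handed in when it is done.

Besides the shell and the picture viewer there is one more tool, called after "Call:" as name(argument=value, ...), one argument or row to a line, values as JSON. carry_out: Moves the arm, as the interface text tells. Its arguments: {"type":"object","properties":{"xyz":{"type":"array"},"turn":{"type":"array"},"grip":{"type":"array"},"grip_force":{"type":"number"}},"required":["xyz","turn","grip"]}

```bash
mkdir -p pics; cat > h.py <<'E'
import numpy as np, cv2
from scipy.spatial.transform import Rotation as Ro
from plant import manip, eyes, ticket, finder
def shot(cam,fn):
    d=eyes.get_image(cam); cv2.imwrite('pics/'+fn+'.png',d['img'][:,:,::-1]); return d
def ray(d,p):
    R=np.array(d['R']);t=np.array(d['t'])
    v=R.T@np.array([(p[0]-d['cx'])/d['fx'],(p[1]-d['cy'])/d['fy'],1.]); return -R.T@t, v
def atz(d,p,z):
    o,v=ray(d,p); return o+v*(z-o[2])/v[2]
def proj(d,X):
    c=np.array(d['R'])@np.array(X)+np.array(d['t']); return np.array([d['fx']*c[0]/c[2]+d['cx'],d['fy']*c[1]/c[2]+d['cy']])
def tri(d1,p1,d2,p2):
    A=[];b=[]
    for d,p in((d1,p1),(d2,p2)):
        o,v=ray(d,p); v/=np.linalg.norm(v); M=np.eye(3)-np.outer(v,v); A.append(M);b.append(M@o)
    return np.linalg.lstsq(np.vstack(A),np.hstack(b),rcond=None)[0]
E
python3 - <<'E'
from h import *
np.set_printoptions(precision=4,suppress=True)
s=manip.read_state(); print({k:np.round(v,4) for k,v in s.items()}, manip.grasp_offset)
print(Ro.from_rotvec(s['ee_rot']).as_matrix())
d={c:shot(c,'a_'+c) for c in('scene','top')}
for c in d:
    print(c,d[c]['fx'],d[c]['cx'],d[c]['cy'],np.array(d[c]['R']),np.array(d[c]['t']))
    for q in ['box','lid','lid_knob','rail','rail_keeper','rail_load','rail_mark','rail_stop','film_tin','tape_case','cassette','caddy1']:
        print(c,q,[(np.round(r['point']),round(r['confidence'],2)) for r in finder.landmark_of(q,c)][:4])
E
```

```text
{'time_s': np.float64(0.0), 'joint_pos': array([ 1.5781,  0.3594,  0.011 , -0.0003, -1.2241, -0.2881]), 'joint_velocities': array([-0.0001, -0.0008, -0.0006,  0.0015, -0.0016,  0.0017]), 'joint_efforts': array([ -0.0001, -58.332 ,  29.3415,   6.9364,  -0.0058,  -0.    ]), 'tcp_pos': array([0.187 , 0.6481, 0.2304]), 'ee_rot': array([ 3.109 , -0.4395, -0.0001]), 'ft_force': array([-0.9968, -0.3672, -0.1359]), 'ft_torque': array([-0.0129,  0.001 ,  0.043 ]), 'width': np.float64(0.0852)} 0.0187
[[ 0.9608 -0.2772 -0.0003]
 [-0.2772 -0.9608 -0.0016]
 [ 0.0002  0.0017 -1.    ]]
scene 450.45036370882326 325.68439648332696 226.12300250244908 [[ 0.8092  0.5875  0.0104]
 [ 0.538  -0.7336 -0.4152]
 [-0.2363  0.3416 -0.9097]] [-0.4113 -0.213   1.1346]
scene box [(array([500., 224.]), 0.93), (array([300., 132.]), 0.74), (array([402., 188.]), 0.61)]
scene lid [(array([422., 145.]), 0.78)]
scene lid_knob [(array([424., 140.]), 0.62)]
scene rail [(array([302., 319.]), 0.83), (array([421., 147.]), 0.42)]
scene rail_keeper [(array([421., 148.]), 0.61), (array([272., 334.]), 0.58)]
scene rail_load [(arr
[... 328 characters left out ...]
]), 0.56)]
scene caddy1 []
top 559.1598026510891 321.5006912112058 234.46052696763792 [[-0.0111 -0.9997 -0.0211]
 [-0.9948  0.0132 -0.1012]
 [ 0.1015  0.0198 -0.9946]] [0.0303 0.5301 1.1815]
top box [(array([194., 124.]), 0.82), (array([225., 354.]), 0.64)]
top lid [(array([197., 207.]), 0.96)]
top lid_knob [(array([197., 209.]), 0.77)]
top rail [(array([397., 217.]), 0.6)]
top rail_keeper [(array([449., 208.]), 0.63)]
top rail_load [(array([356., 207.]), 0.86)]
top rail_mark []
top rail_stop [(array([496., 221.]), 0.84)]
top film_tin [(array([295., 137.]), 0.55)]
top tape_case [(array([433., 147.]), 0.57), (array([358., 207.]), 0.41)]
top cassette [(array([372., 130.]), 0.71)]
top caddy1 []
```

View pics/a_scene.png

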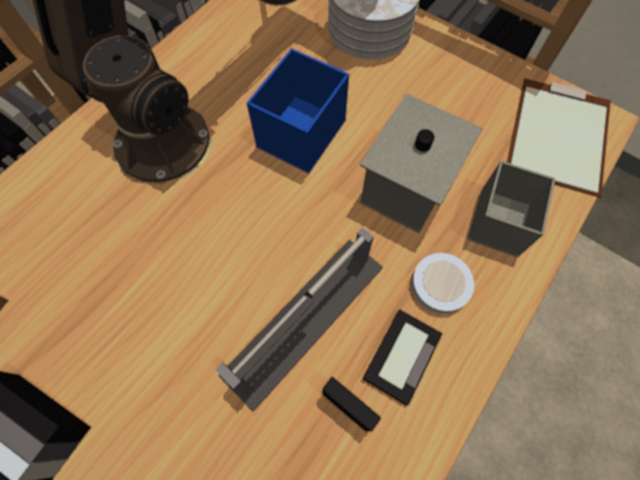

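View pics/a_top.png

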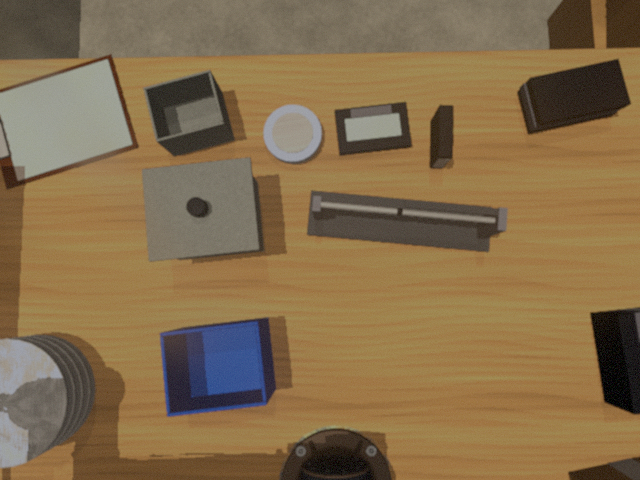

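```bash
python3 - <<'E'
from h import *
np.set_printoptions(precision=4,suppress=True)
s=manip.read_state()
d={c:eyes.get_image(c) for c in('scene','top')}
for c in d: print(c,proj(d[c],s['tcp_pos']),proj(d[c],[0,0,0]),proj(d[c],[0,0,.4]))
im=d['scene']['img'][:,:,::-1]; 
cv2.imwrite('pics/b1.png',cv2.resize(im[80:260,340:580],None,fx=3.3,fy=3.3,interpolation=cv2.INTER_CUBIC))
im2=d['top']['img'][:,:,::-1]
cv2.imwrite('pics/b2.png',cv2.resize(im2[60:270,130:330],None,fx=2.8,fy=2.8,interpolation=cv2.INTER_CUBIC))
cv2.imwrite('pics/b3.png',cv2.resize(im2[180:260,300:520],None,fx=3.6,fy=3.6,interpolation=cv2.INTER_CUBIC))
cv2.imwrite('pics/b4.png',cv2.resize(im[220:420,210:390],None,fx=3,fy=3,interpolation=cv2.INTER_CUBIC))
print('knob',tri(d['scene'],(424.5,140),d['top'],(197,208)))
for q,a,b in (('load',(335,264),(356,207)),('stop',(233,371),(496,221)),('mark',(307,299),(400,211)),('keeper',(272,334),(449,208))): print(q,tri(d['scene'],a,d['top'],b))
E
```

```text
scene [376.1827 -53.6633] [162.3923 141.5604] [87.7425  4.578 ]
top [-33.9491 421.6527] [335.8399 485.3641] [337.103  583.8615]
knob [0.5674 0.2549 0.192 ]
load [ 0.5693 -0.0496  0.1404]
stop [ 0.54   -0.3146  0.1525]
mark [ 0.5636 -0.1351  0.1303]
keeper [ 0.561  -0.2255  0.1695]
```

View pics/b1.png

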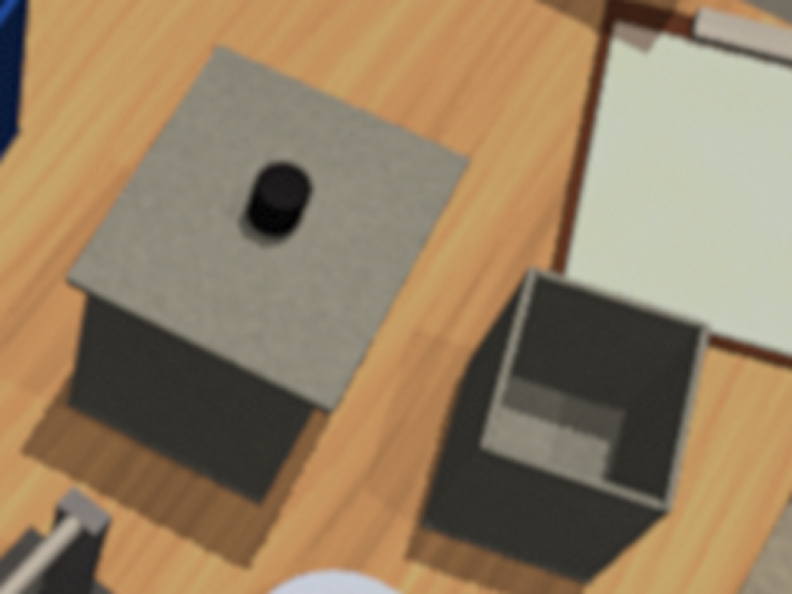

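View pics/b2.png

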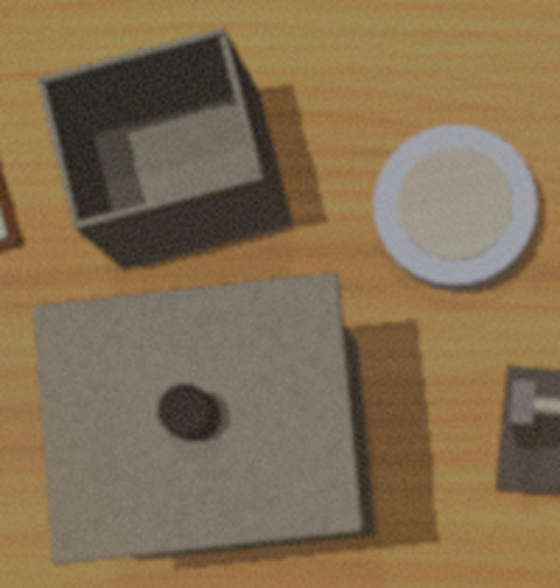

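View pics/b3.png

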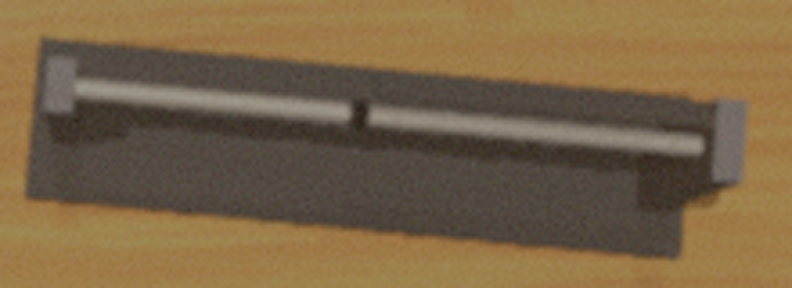

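View pics/b4.png

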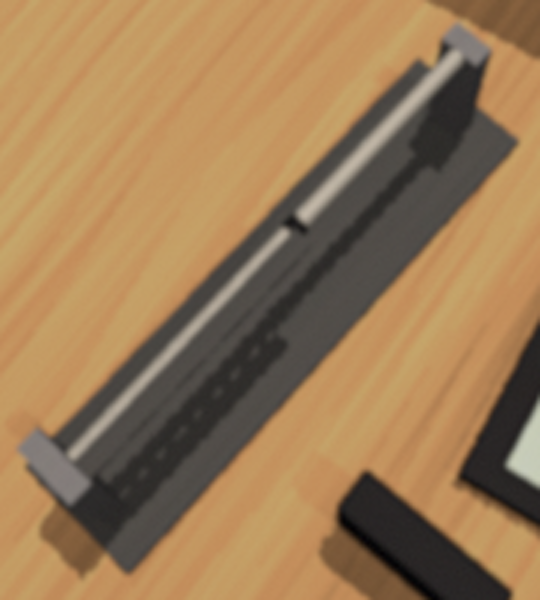

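```bash
cat > fit.py <<'E'
from h import *
from scipy.optimize import least_squares
def fit(d,obs,x0):
    # obs: list of (cam, local point, pixel); pose x,y,yaw
    def W(p,l):
        c,s=np.cos(p[2]),np.sin(p[2]); return np.array([p[0]+c*l[0]-s*l[1],p[1]+s*l[0]+c*l[1],l[2]])
    f=lambda p:np.concatenate([proj(d[c],W(p,l))-np.array(x) for c,l,x in obs])
    r=least_squares(f,x0,loss='soft_l1',f_scale=1.5); return r.x, np.round(r.fun.reshape(-1,2),1)
E
python3 - <<'E'
from fit import *
np.set_printoptions(precision=4,suppress=True)
d={c:eyes.get_image(c) for c in('scene','top')}
B3=lambda a,b:(300+a/3.6,180+b/3.6); B4=lambda a,b:(210+a/3,220+b/3); B1=lambda a,b:(340+a/3.3,80+b/3.3); B2=lambda a,b:(130+a/2.8,60+b/2.8)
r=[('top',(.05,.2,.008),B3(40,40)),('top',(-.05,.2,.008),B3(27,198)),('top',(-.05,-.2,.008),B3(680,257)),
('scene',(.05,.2,.008),B4(517,143)),('scene',(.05,-.2,.008),B4(128,572)),('scene',(-.05,.2,.008),B4(420,60)),
('top',(0,.015,.146),B3(359,113)),('scene',(0,.015,.146),B4(296,222)),('top',(0,.17,.146),B3(76,88)),('top',(0,-.17,.146),B3(703,146)),('scene',(0,.17,.146),B4(460,55)),('scene',(0,-.17,.146),B4(72,457))]
print('rail',*fit(d,r,[.56,-.14,0]))
T=.176
l=[('top',(.09,.106,T),B2(35,306)),('top',(.09,-.106,T),B2(338,275)),('top',(-.09,-.106,T),B2(362,533)),('top',(-.09,.106,T),B2(53,563)),
('scene',(-.09,.106,T),B1(220,46)),('scene',(.09,.106,T),B1(470,159)),('scene',(.09,-.106,T),B1(331,410)),('scene',(-.09,-.106,T),B1(70,281))]
print('lid',*fit(d,l,[.56,.25,0]))
b=[('scene',(-.078,-.094,0),B1(70,405)),('scene',(.078,-.094,0),B1(262,502)),('scene',(-.078,-.094,.168),B1(88,292)),('scene',(.078,-.094,.168),B1(313,405)),('top',(-.078,-.094,0),B2(372,533))]
print('box',*fit(d,b,[.56,.25,0]))
k=[('scene',(0,0,.202+.0),B1(280,188)),('top',(0,0,.202),B2(187,410))]
print('knob',*fit(d,k,[.56,.25,0]))
q=finder.landmark_of
E
```

```text
rail [ 0.5604 -0.1468 -0.1095] [[-0.2 -1.2]
 [-1.1 -0.4]
 [ 0.3  0.8]
 [ 1.1 -1. ]
 [-0.4  0.9]
 [-0.7 -1.5]
 [ 0.1 -0.2]
 [-0.7  0.7]
 [-0.3 -0.7]
 [-0.2 -0.4]
 [-0.6 -1.1]
 [-0.6  0.5]]
lid [0.5678 0.2523 0.0914] [[-0.5 -0.7]
 [ 0.3 -1.2]
 [ 0.3 -0.7]
 [-0.4  0.2]
 [-0.8 -0.9]
 [ 0.2 -0.2]
 [-0.   0.7]
 [-2.4 -1.3]]
box [0.5723 0.2503 0.0609] [[-0.7  0.1]
 [-0.5  3.4]
 [ 0.5 -3.9]
 [ 1.1 -1.2]
 [ 1.2 -0.2]]
knob [0.5677 0.2533 0.    ] [[ 0.   0.7]
 [-0.4  0.3]]
```

Look-alikes: the grey lidded box at scene (420,165), the smaller grey open box at (515,210) and the blue box at (300,110). The one I want is the larger grey box with the lid, and the crop confirms it. Only one object shows as a rail, running from (233,371) to (363,238). The bystanders are the tin (443,283), the cassette (402,355) and the tape case (350,405).

```bash
cat > plan.py <<'E'
import sys
from h import *
def plan(x,y,z,ang=None,n=5):
    """target TCP world, ang: tool-y direction world angle deg (mod 180)"""
    s=manip.read_state(); R=Ro.from_rotvec(s['ee_rot']); p=np.array(s['tcp_pos'])
    yv=R.as_matrix()[:,1]; a0=np.degrees(np.arctan2(yv[1],yv[0]))
    if ang is None: ang=a0
    da=(ang-a0+90)%180-90; a=np.radians(a0+da)
    ty=np.array([np.cos(a),np.sin(a),0]); tz=np.array([0,0,-1.]); tx=np.cross(ty,tz)
    Rt=Ro.from_matrix(np.c_[tx,ty,tz])
    rel=(R.inv()*Rt).as_rotvec(); step=Ro.from_rotvec(rel/n)
    dp=(np.array([x,y,z])-p)/n
    print('t',s['time_s'],'tcp',p.round(4),'ang',a0.round(1),'j',np.round(s['joint_pos'],2),'w',round(float(s['width']),4),'F',np.round(s['ft_force'],1))
    print('per-row turn',(rel/n).round(4),'|dp|',np.linalg.norm(dp).round(4))
    Rc=R
    for i in range(n):
        print((Rc.inv().apply(dp)).round(4).tolist()); Rc=Rc*step
if __name__=='__main__':
    a=[None if v=='-' else float(v) for v in sys.argv[1:]]
    plan(a[0],a[1],a[2],a[3] if len(a)>3 else None,int(a[4]) if len(a)>4 else 5)
E
python3 plan.py .568 .2525 .30 5 15
```

```text
t 1.5 tcp [0.1871 0.6485 0.2313] ang -106.1 j [ 1.58  0.36  0.01 -0.   -1.22 -0.29] w 0.0852 F [-0.8 -0.1 -0.7]
per-row turn [0.     0.     0.0802] |dp| 0.0369
[0.0317, 0.0183, -0.0046]
[0.0331, 0.0157, -0.0046]
[0.0342, 0.013, -0.0046]
[0.0352, 0.0102, -0.0046]
[0.0359, 0.0074, -0.0046]
[0.0364, 0.0045, -0.0046]
[0.0366, 0.0016, -0.0046]
[0.0366, -0.0014, -0.0046]
[0.0364, -0.0043, -0.0046]
[0.0359, -0.0072, -0.0046]
[0.0352, -0.01, -0.0046]
[0.0343, -0.0128, -0.0046]
[0.0332, -0.0155, -0.0046]
[0.0318, -0.0181, -0.0046]
[0.0303, -0.0206, -0.0046]
```

Call:
carry_out(
  xyz=[
    [0.032,0.018,-0.012],
    [0.033,0.016,-0.012],
    [0.034,0.013,-0.012],
    [0.035,0.01,-0.012],
    [0.036,0.007,-0.012],
  ],
  turn=[
    [0,0,0.08],
    [0,0,0.08],
    [0,0,0.08],
    [0,0,0.08],
    [0,0,0.08],
  ],
  grip=[1,1,1,1,1],
  grip_force=40,
)

```text
time_s: 2.0
tcp_pos: [0.3152, 0.5162, 0.292]
ee_rot: [-2.959, 1.053, -0.0]
ft_force: [0.2, 1.5, -0.3]
width: 0.0855
```

Call:
carry_out(
  xyz=[
    [0.036,0.0045,-0.002],
    [0.037,0.002,-0.002],
    [0.037,-0.0015,-0.002],
    [0.036,-0.004,-0.002],
    [0.036,-0.007,-0.002],
  ],
  turn=[
    [0,0,0.08],
    [0,0,0.08],
    [0,0,0.08],
    [0,0,0.08],
    [0,0,0.08],
  ],
  grip=[1,1,1,1,1],
)

```text
time_s: 2.5
tcp_pos: [0.4419, 0.3836, 0.3016]
ee_rot: [-2.691, 1.62, -0.0]
ft_force: [0.5, 1.0, -0.3]
width: 0.0854
```

Call:
carry_out(
  xyz=[
    [0.035,-0.01,0],
    [0.034,-0.013,0],
    [0.033,-0.0155,0],
    [0.032,-0.018,0],
    [0.03,-0.0205,0],
  ],
  turn=[
    [0,0,0.08],
    [0,0,0.08],
    [0,0,0.08],
    [0,0,0.08],
    [0,0,0.08],
  ],
  grip=[1,1,1,1,1],
)

```text
time_s: 3.0
tcp_pos: [0.5687, 0.2526, 0.3015]
ee_rot: [-2.315, 2.123, -0.0]
ft_force: [0.2, 0.7, 0.3]
width: 0.0855
```

```bash
python3 plan.py .568 .2525 .25 5 2;python3 - <<'E'
from h import *
d=shot('scene','c1');shot('top','c1t')
E
```

```text
t 3.0 tcp [0.5687 0.2526 0.3015] ang -175.0 j [ 0.73  0.24 -0.    0.   -1.33 -0.64] w 0.0855 F [0.2 0.7 0.3]
per-row turn [-0.0002  0.0001 -0.0003] |dp| 0.0258
[0.0, 0.0004, 0.0257]
[0.0, 0.0004, 0.0257]
```

View pics/c1.png

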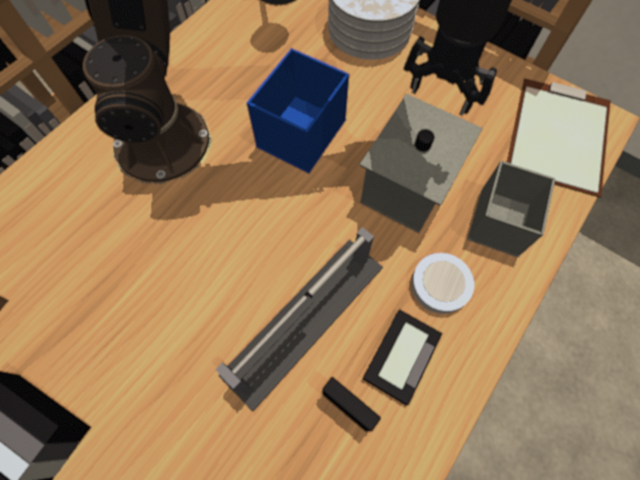

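View pics/c1t.png

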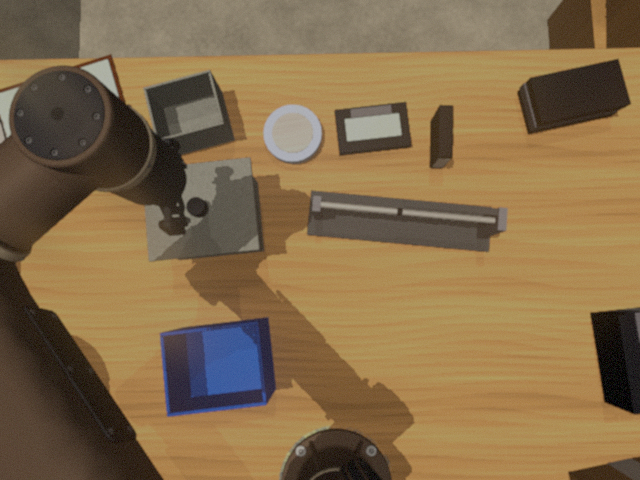

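The gripper is above the lid, with its fingers spread along x around the knob at scene (425,140). I'll descend now.

Call:
carry_out(
  xyz=[
    [0,0.0005,0.03],
    [0,0,0.03],
    [0,0,0.03],
    [0,0,0.015],
    [0,0,0.006],
  ],
  turn=[
    [0,0,0],
    [0,0,0],
    [0,0,0],
    [0,0,0],
    [0,0,0],
  ],
  grip=[1,1,1,1,1],
)

```text
time_s: 3.6
tcp_pos: [0.5663, 0.2535, 0.1884]
ee_rot: [2.318, -2.117, -0.001]
ft_force: [-0.6, -0.1, 0.6]
width: 0.0857
```

```bash
python3 plan.py .568 .2525 .183 5 1;python3 - <<'E'
from h import *
d=shot('scene','c2');
print(proj(d,manip.read_state()['tcp_pos']))
im=cv2.imread('pics/c2.png');cv2.imwrite('pics/c2.png',cv2.resize(im[40:240,340:560],None,fx=3,fy=3))
E
```

```text
t 3.6 tcp [0.5663 0.2535 0.1884] ang -174.8 j [ 0.73  0.3  -0.17 -0.   -1.1  -0.64] w 0.0857 F [-0.6 -0.1  0.6]
per-row turn [ 0.0026 -0.0015  0.0032] |dp| 0.0057
[0.0011, -0.0017, 0.0054]
[423.06647208 141.2559445 ]
```

View pics/c2.png

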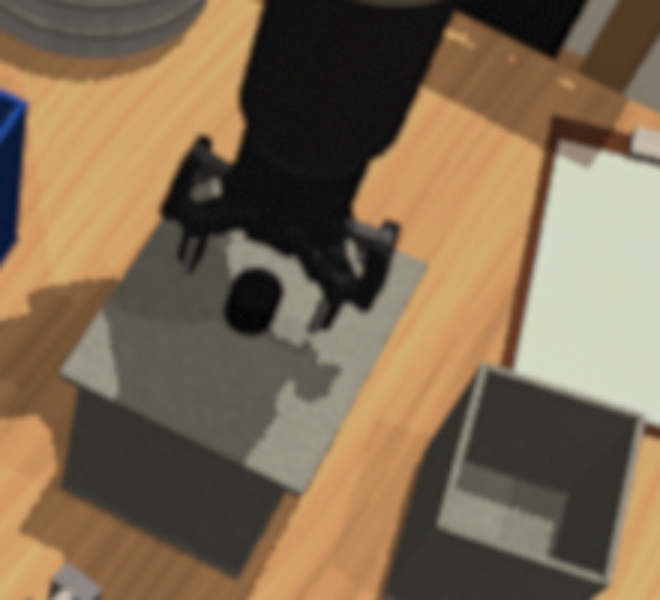

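The fingers straddle the knob. I'll go down 5 mm and close.

Call:
carry_out(
  xyz=[
    [0.001,-0.0015,0.006],
    [0,0,0],
    [0,0,0],
    [0,0,0],
    [0,0,0],
  ],
  turn=[
    [0,0,0],
    [0,0,0],
    [0,0,0],
    [0,0,0],
    [0,0,0],
  ],
  grip=[1,-1,-1,-1,-1],
)

```text
time_s: 4.15
tcp_pos: [0.5692, 0.2531, 0.1852]
ee_rot: [-2.318, 2.118, -0.0]
ft_force: [-0.9, 0.7, 4.0]
width: 0.0346
```

Call:
carry_out(
  xyz=[
    [0,0,0],
    [0,0,0],
    [0,0,0],
    [0,0,0],
    [0,0,-0.01],
  ],
  turn=[
    [0,0,0],
    [0,0,0],
    [0,0,0],
    [0,0,0],
    [0,0,0],
  ],
  grip=[-1,-1,-1,-1,-1],
)

```text
time_s: 4.65
tcp_pos: [0.5678, 0.2524, 0.1929]
ee_rot: [2.316, -2.118, -0.002]
ft_force: [-0.7, 0.5, -4.2]
width: 0.0348
```

Call:
carry_out(
  xyz=[
    [0,0,-0.01],
    [0,0,-0.01],
    [0,0,-0.015],
    [0,0,-0.02],
    [0,0,-0.02],
  ],
  turn=[
    [0,0,0],
    [0,0,0],
    [0,0,0],
    [0,0,0],
    [0,0,0],
  ],
  grip=[-1,-1,-1,-1,-1],
)

```text
time_s: 5.15
tcp_pos: [0.5687, 0.2528, 0.2704]
ee_rot: [2.319, -2.119, -0.0]
ft_force: [-0.1, 0.5, -3.0]
width: 0.0344
```

```bash
python3 plan.py .568 .2525 .33 5 1;python3 - <<'E'
from h import *
d=shot('scene','c3');shot('top','c3t')
E
```

```text
t 5.15 tcp [0.5687 0.2528 0.2704] ang -174.8 j [ 0.73  0.25 -0.05 -0.   -1.27 -0.64] w 0.0344 F [-0.1  0.5 -3. ]
per-row turn [ 0.0003 -0.0001  0.0026] |dp| 0.0596
[0.0002, 0.0008, -0.0596]
```

View pics/c3.png

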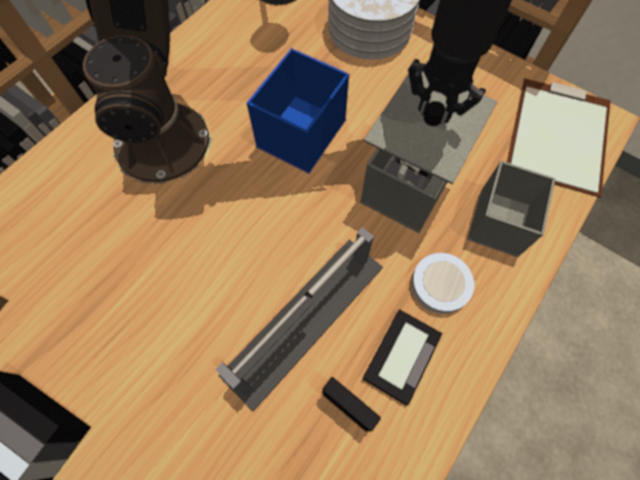

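```bash
python3 plan.py .395 -.165 .31 -6.3 15
```

```text
t 5.25 tcp [0.5703 0.2536 0.273 ] ang -174.8 j [ 0.73  0.25 -0.05  0.   -1.27 -0.64] w 0.0353 F [ 1.1  0.2 -3.4]
per-row turn [-0.0003  0.0002  0.0133] |dp| 0.0304
[0.0267, 0.0141, -0.0026]
[0.0269, 0.0138, -0.0026]
[0.0271, 0.0134, -0.0026]
[0.0273, 0.0131, -0.0026]
[0.0275, 0.0127, -0.0026]
[0.0276, 0.0123, -0.0026]
[0.0278, 0.012, -0.0026]
[0.0279, 0.0116, -0.0025]
[0.0281, 0.0112, -0.0025]
[0.0282, 0.0108, -0.0025]
[0.0284, 0.0105, -0.0025]
[0.0285, 0.0101, -0.0025]
[0.0287, 0.0097, -0.0025]
[0.0288, 0.0093, -0.0025]
[0.0289, 0.0089, -0.0025]
```

Call:
carry_out(
  xyz=[
    [0.015,0.007,-0.006],
    [0.027,0.014,-0.006],
    [0.027,0.0135,-0.006],
    [0.027,0.013,-0.006],
    [0.0275,0.013,-0.006],
  ],
  turn=[
    [0,0,0.013],
    [0,0,0.013],
    [0,0,0.013],
    [0,0,0.013],
    [0,0,0.013],
  ],
  grip=[-1,-1,-1,-1,-1],
)

```text
time_s: 5.75
tcp_pos: [0.5147, 0.1243, 0.2985]
ee_rot: [2.247, -2.193, -0.001]
ft_force: [0.6, -0.8, -2.8]
width: 0.0351
```

Call:
carry_out(
  xyz=[
    [0.0275,0.0125,-0.002],
    [0.028,0.012,-0.002],
    [0.028,0.0115,-0.002],
    [0.028,0.011,-0.002],
    [0.028,0.011,0],
  ],
  turn=[
    [0,0,0.013],
    [0,0,0.013],
    [0,0,0.013],
    [0,0,0.013],
    [0,0,0.013],
  ],
  grip=[-1,-1,-1,-1,-1],
)

```text
time_s: 6.25
tcp_pos: [0.4565, -0.015, 0.3068]
ee_rot: [2.175, -2.266, -0.001]
ft_force: [0.2, -0.2, -3.9]
width: 0.0346
```

Call:
carry_out(
  xyz=[
    [0.028,0.0105,0],
    [0.0285,0.01,0],
    [0.029,0.0095,0],
    [0.029,0.009,0],
    [0.029,0.009,0],
  ],
  turn=[
    [0,0,0.013],
    [0,0,0.013],
    [0,0,0.013],
    [0,0,0.013],
    [0,0,0.013],
  ],
  grip=[-1,-1,-1,-1,-1],
)

```text
time_s: 6.75
tcp_pos: [0.3989, -0.1547, 0.3066]
ee_rot: [2.1, -2.336, -0.001]
ft_force: [0.3, -0.5, -3.5]
width: 0.0347
```

```bash
python3 plan.py .395 -.165 .05 -6.3 10;python3 - <<'E'
from h import *
d=shot('scene','c4');shot('top','c4t')
E
```

```text
t 6.75 tcp [ 0.3989 -0.1547  0.3066] ang 173.9 j [ 0.09 -0.11 -0.36 -0.   -1.32 -0.2 ] w 0.0347 F [ 0.3 -0.5 -3.5]
per-row turn [0.0001 0.     0.0004] |dp| 0.0257
[0.0011, 0.0003, 0.0257]
[0.0011, 0.0003, 0.0257]
[0.0011, 0.0003, 0.0257]
[0.0011, 0.0003, 0.0257]
[0.0011, 0.0003, 0.0257]
[0.0011, 0.0003, 0.0257]
[0.0011, 0.0003, 0.0257]
[0.0011, 0.0003, 0.0257]
[0.0011, 0.0003, 0.0257]
[0.0011, 0.0003, 0.0257]
```

View pics/c4.png

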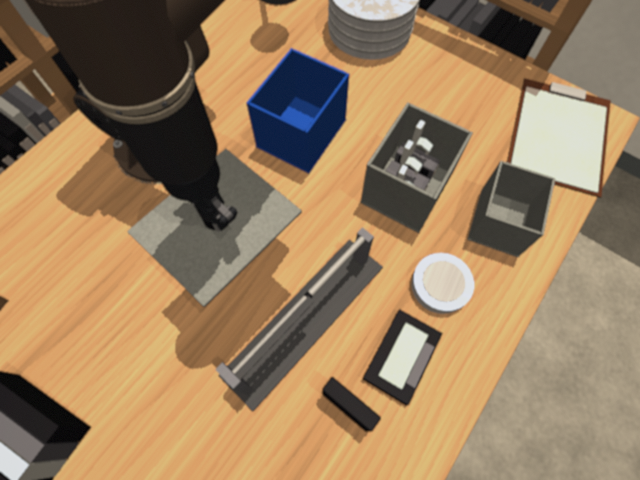

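View pics/c4t.png

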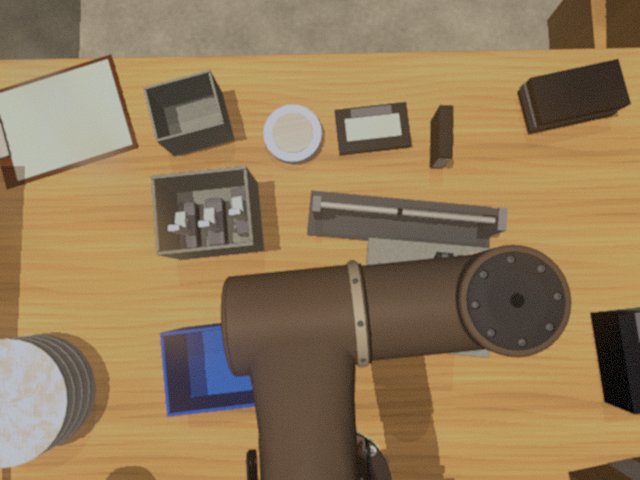

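All three caddies are visible in the box. Now I'll lower the lid.

Call:
carry_out(
  xyz=[
    [0.003,0.001,0.03],
    [0.003,0,0.035],
    [0.002,0,0.035],
    [0.001,0,0.035],
    [0.001,0,0.035],
  ],
  turn=[
    [0,0,0],
    [0,0,0],
    [0,0,0],
    [0,0,0],
    [0,0,0],
  ],
  grip=[-1,-1,-1,-1,-1],
)

```text
time_s: 7.35
tcp_pos: [0.3976, -0.1634, 0.1357]
ee_rot: [-2.101, 2.335, 0.0]
ft_force: [1.1, 0.8, -4.0]
width: 0.0346
```

Call:
carry_out(
  xyz=[
    [0,0,0.035],
    [0,0,0.03],
    [0,0,0.02],
    [0,0,0.012],
    [0,0,0],
  ],
  turn=[
    [0,0,0],
    [0,0,0],
    [0,0,0],
    [0,0,0],
    [0,0,0],
  ],
  grip=[-1,-1,-1,-1,-1],
)

```text
time_s: 7.85
tcp_pos: [0.3965, -0.1634, 0.0385]
ee_rot: [2.099, -2.333, -0.005]
ft_force: [-0.4, -0.0, -3.2]
width: 0.0347
```

```bash
python3 plan.py .395 -.165 .017 -6.3 3;python3 - <<'E'
from h import *
d=shot('scene','c5');shot('top','c5t')
E
```

```text
t 7.85 tcp [ 0.3965 -0.1634  0.0385] ang 174.0 j [ 0.07  0.19 -0.76 -0.   -0.62 -0.18] w 0.0347 F [-0.4 -0.  -3.2]
per-row turn [ 0.0014 -0.0002  0.0015] |dp| 0.0072
[0.0006, 0.0004, 0.0072]
[0.0006, 0.0004, 0.0072]
[0.0006, 0.0004, 0.0072]
```

View pics/c5.png

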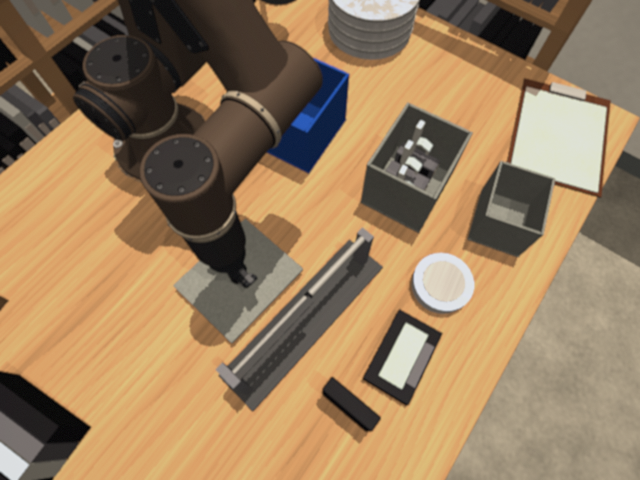

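Call:
carry_out(
  xyz=[
    [0,0,0.01],
    [0,0,0.006],
    [0,0,0.003],
    [0,0,0.002],
    [0,0,0],
  ],
  turn=[
    [0,0,0],
    [0,0,0],
    [0,0,0],
    [0,0,0],
    [0,0,0],
  ],
  grip=[-1,-1,-1,-1,-1],
)

```text
time_s: 8.45
tcp_pos: [0.3984, -0.1634, 0.0191]
ee_rot: [2.102, -2.335, -0.0]
ft_force: [0.4, -0.1, -3.2]
width: 0.0349
```

Call:
carry_out(
  xyz=[
    [0,0,0.0015],
    [0,0,0.001],
    [0,0,0.001],
    [0,0,0],
  ],
  turn=[
    [0,0,0],
    [0,0,0],
    [0,0,0],
    [0,0,0],
  ],
  grip=[-1,-1,-1,-1],
)

```text
time_s: 8.85
tcp_pos: [0.3988, -0.1635, 0.0171]
ee_rot: [-2.102, 2.334, -0.001]
ft_force: [-6.4, 2.2, 19.2]
width: 0.0344
```

Contact has been made. I'll release, then rise.

Call:
carry_out(
  xyz=[
    [0,0,-0.001],
    [0,0,0],
    [0,0,0],
    [0,0,-0.005],
    [0,0,-0.01],
  ],
  turn=[
    [0,0,0],
    [0,0,0],
    [0,0,0],
    [0,0,0],
    [0,0,0],
  ],
  grip=[1,1,1,1,1],
)

```text
time_s: 9.35
tcp_pos: [0.3979, -0.1635, 0.0318]
ee_rot: [2.101, -2.334, -0.002]
ft_force: [0.2, 0.2, -0.4]
width: 0.0853
```

Call:
carry_out(
  xyz=[
    [0,0,-0.03],
    [0,0,-0.05],
    [0,0,-0.05],
    [0,0,-0.05],
    [0,0,-0.05],
  ],
  turn=[
    [0,0,0],
    [0,0,0],
    [0,0,0],
    [0,0,0],
    [0,0,0],
  ],
  grip=[1,1,1,1,1],
)

```text
time_s: 9.85
tcp_pos: [0.3976, -0.1635, 0.2651]
ee_rot: [-2.101, 2.334, -0.002]
ft_force: [1.6, -0.3, -0.3]
width: 0.0859
```

```bash
python3 plan.py .45 -.05 .35 0 6;python3 - <<'E'
from h import *
d=shot('scene','c6');e=shot('top','c6t')
im=cv2.imread('pics/c6.png')
cv2.imwrite('pics/c6a.png',cv2.resize(im[90:240,350:490],None,fx=4,fy=4,interpolation=cv2.INTER_CUBIC))
im=cv2.imread('pics/c6t.png')
cv2.imwrite('pics/c6b.png',cv2.resize(im[155:265,140:275],None,fx=5,fy=5,interpolation=cv2.INTER_CUBIC))
for c in('scene','top'):
  for q in('caddy1','caddy1_tab','caddy1_hook'):
    print(c,q,[(np.round(r['point']),round(r['confidence'],2)) for r in finder.landmark_of(q,c)][:5])
E
```

```text
t 9.85 tcp [ 0.3976 -0.1635  0.2651] ang 174.0 j [ 0.07 -0.08 -0.44  0.   -1.22 -0.18] w 0.0859 F [ 1.6 -0.3 -0.3]
per-row turn [-0.0003  0.     -0.0175] |dp| 0.0252
[-0.0197, -0.0067, -0.0141]
[-0.0196, -0.0071, -0.0141]
[-0.0195, -0.0074, -0.0141]
[-0.0194, -0.0077, -0.0141]
[-0.0192, -0.0081, -0.0141]
[-0.0191, -0.0084, -0.0141]
scene caddy1 [(array([402., 189.]), 0.7), (array([415., 167.]), 0.67), (array([403., 190.]), 0.34)]
scene caddy1_tab [(array([405., 148.]), 0.64)]
scene caddy1_hook [(array([404., 185.]), 0.61), (array([411., 167.]), 0.59)]
top caddy1 [(array([220., 223.]), 0.76), (array([192., 225.]), 0.67), (array([245., 216.]), 0.55)]
top caddy1_tab []
top caddy1_hook [(array([210., 219.]), 0.82)]
```

View pics/c6.png

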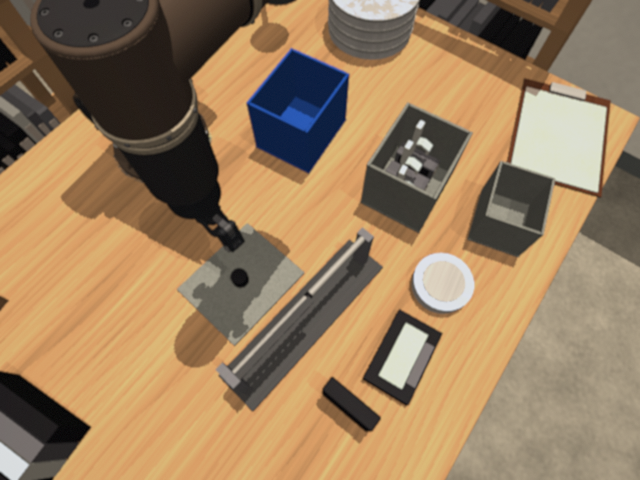

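View pics/c6a.png

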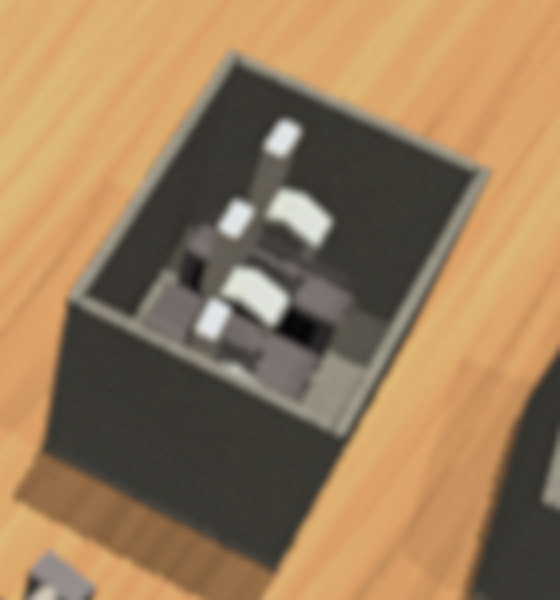

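View pics/c6b.png

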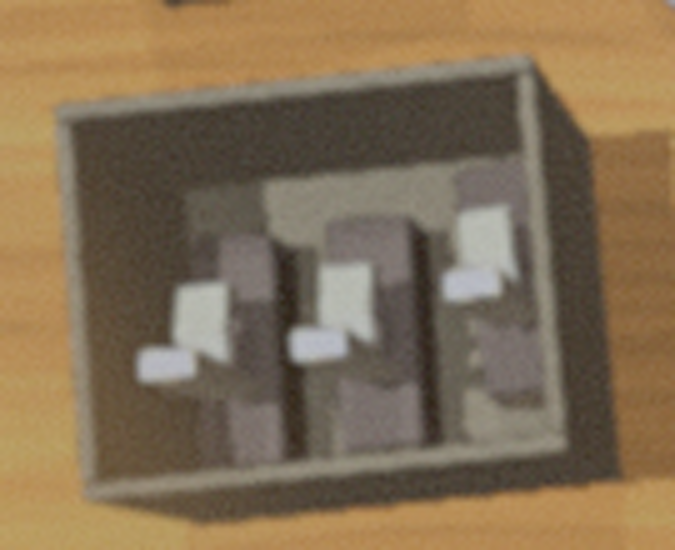

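```bash
python3 - <<'E'
from fit import *
np.set_printoptions(precision=4,suppress=True)
d={c:eyes.get_image(c) for c in('scene','top')}
T=lambda a,b:(140+a/5,155+b/5); S=lambda a,b:(350+a/4,90+b/4)
H=.168
b=[('top',(.078,.094,H),T(60,108)),('top',(.078,-.094,H),T(528,57)),('top',(-.078,-.094,H),T(565,443)),('top',(-.078,.094,H),T(88,495)),
('scene',(-.078,.094,H),S(233,55)),('scene',(.078,.094,H),S(490,172)),('scene',(.078,-.094,H),S(343,436)),('scene',(-.078,-.094,H),S(70,300))]
p,r=fit(d,b,[.56,.25,.1]); print('box',p,r.tolist())
for n,t,s in(('A',(166,365),(285,135)),('B',(318,346),(236,217)),('C',(471,286),(212,319))):
    X=tri(d['top'],T(*t),d['scene'],S(*s)); q,r=fit(d,[('top',(0,0,.162),T(*t)),('scene',(0,0,.162),S(*s))],[.56,.25,0])
    c,si=np.cos(p[2]),np.sin(p[2]); l=np.array([[c,si],[-si,c]])@(q[:2]-p[:2])
    print(n,X,q,'local',l,r.tolist())
# bottom case corners yaw B
for n,a,b2 in(('Bright',(415,215),(432,440)),('Bleft',(328,220),(340,450)),('Aright',(272,235),(285,460))):
    P=atz(d['top'],T(*a),.055);Q=atz(d['top'],T(*b2),.055); print(n,P,Q,np.degrees(np.arctan2(*(P-Q)[[1,0]])),np.linalg.norm(P-Q))
# lid
E
```

```text
box [0.5678 0.2507 0.0929] [[-1.3, -1.7], [1.2, -1.8], [1.2, 0.7], [-1.0, 0.7], [-1.0, -1.8], [1.0, -0.7], [0.3, 0.9], [-1.4, -0.1]]
A [0.534  0.3083 0.1625] [0.5339 0.3084 0.    ] local [-0.0284  0.0606] [[-0.4, -0.4], [-0.7, 0.2]]
B [0.5405 0.2495 0.1604] [0.5404 0.2489 0.    ] local [-0.0274  0.0007] [[-0.1, -0.4], [-0.4, -0.2]]
C [0.5631 0.1905 0.1581] [0.5631 0.1891 0.    ] local [-0.0104 -0.0609] [[0.2, -0.5], [-0.3, -0.5]]
Bright [0.6086 0.2326 0.055 ] [0.5121 0.2248 0.055 ] 4.668953400739479 0.0967971352088118
Bleft [0.607  0.2699 0.055 ] [0.5084 0.2638 0.055 ] 3.532815625453269 0.09879339069235797
Aright [0.6009 0.2939 0.055 ] [0.5044 0.2872 0.055 ] 3.9694159411014813 0.09665592494260655
```

```bash
python3 plan.py .5632 .1895 .28 4.5 12
```

```text
t 10.35 tcp [ 0.398  -0.1635  0.2609] ang 174.0 j [ 0.07 -0.08 -0.44 -0.   -1.21 -0.18] w 0.0855 F [-0.3  0.6 -0. ]
per-row turn [ 0.0002 -0.     -0.0153] |dp| 0.0325
[-0.0307, -0.0106, -0.0016]
[-0.0305, -0.0111, -0.0016]
[-0.0304, -0.0115, -0.0016]
[-0.0302, -0.012, -0.0016]
[-0.03, -0.0125, -0.0016]
[-0.0298, -0.0129, -0.0016]
[-0.0296, -0.0134, -0.0016]
[-0.0294, -0.0138, -0.0016]
[-0.0292, -0.0143, -0.0016]
[-0.0289, -0.0147, -0.0016]
[-0.0287, -0.0152, -0.0016]
[-0.0285, -0.0156, -0.0016]
```

Call:
carry_out(
  xyz=[
    [-0.03,-0.0105,-0.005],
    [-0.0305,-0.011,-0.005],
    [-0.0305,-0.0115,-0.005],
    [-0.03,-0.012,-0.005],
    [-0.03,-0.0125,0],
  ],
  turn=[
    [0,0,-0.015],
    [0,0,-0.015],
    [0,0,-0.015],
    [0,0,-0.015],
    [0,0,-0.015],
  ],
  grip=[-0.15,-0.15,-0.15,-0.15,-0.15],
)

```text
time_s: 10.85
tcp_pos: [0.4677, -0.0159, 0.2818]
ee_rot: [2.188, -2.253, 0.0]
ft_force: [0.3, -0.3, 0.1]
width: 0.0364
```

Call:
carry_out(
  xyz=[
    [-0.03,-0.013,0],
    [-0.0295,-0.0135,0],
    [-0.0295,-0.014,0],
    [-0.029,-0.0145,0],
    [-0.029,-0.0145,0],
  ],
  turn=[
    [0,0,-0.015],
    [0,0,-0.015],
    [0,0,-0.015],
    [0,0,-0.015],
    [0,0,-0.016],
  ],
  grip=[-0.15,-0.15,-0.15,-0.15,-0.15],
)

```text
time_s: 11.35
tcp_pos: [0.537, 0.1311, 0.2808]
ee_rot: [2.271, -2.168, -0.001]
ft_force: [0.4, -0.4, 0.9]
width: 0.0365
```

Call:
carry_out(
  xyz=[
    [-0.029,-0.015,0],
    [-0.0285,-0.0155,0],
    [0,0,0],
  ],
  turn=[
    [0,0,-0.016],
    [0,0,-0.016],
    [0,0,0],
  ],
  grip=[-0.15,-0.15,-0.15],
)

```text
time_s: 11.65
tcp_pos: [0.565, 0.1917, 0.2795]
ee_rot: [2.307, -2.128, -0.001]
ft_force: [-0.5, 0.9, -0.7]
width: 0.0362
```

```bash
python3 plan.py .5632 .1895 .185 4.5 4;python3 - <<'E'
from h import *
d=shot('scene','d1')
im=cv2.imread('pics/d1.png')
cv2.imwrite('pics/d1.png',cv2.resize(im[40:240,320:520],None,fx=3,fy=3,interpolation=cv2.INTER_CUBIC))
E
```

```text
t 11.65 tcp [0.565  0.1917 0.2795] ang -175.4 j [ 0.65  0.21 -0.09  0.   -1.28 -0.57] w 0.0362 F [-0.5  0.9 -0.7]
per-row turn [ 0.0006 -0.0004  0.0005] |dp| 0.0236
[0.0005, 0.0004, 0.0236]
[0.0005, 0.0004, 0.0236]
[0.0005, 0.0005, 0.0236]
[0.0005, 0.0005, 0.0236]
```

View pics/d1.png

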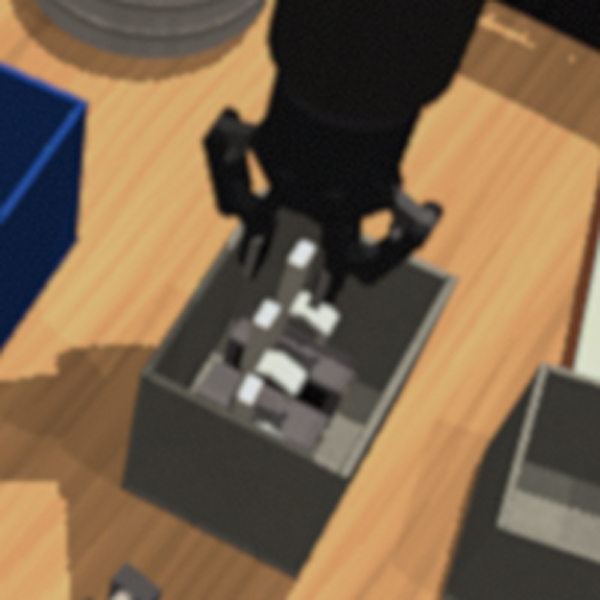

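Call:
carry_out(
  xyz=[
    [0.002,0.0018,0.024],
    [0,0,0.024],
    [0,0,0.024],
    [0,0,0.022],
    [0,0,0],
  ],
  turn=[
    [0,0,0],
    [0,0,0],
    [0,0,0],
    [0,0,0],
    [0,0,0],
  ],
  grip=[-0.15,-0.15,-0.15,-0.15,-0.15],
)

```text
time_s: 12.2
tcp_pos: [0.5602, 0.1851, 0.1844]
ee_rot: [2.301, -2.13, -0.003]
ft_force: [0.1, -0.7, -0.5]
width: 0.0367
```

```bash
python3 plan.py .5632 .1895 .133 4.5 4;python3 - <<'E'
from h import *
d=shot('scene','d2');shot('top','d2t')
im=cv2.imread('pics/d2.png')
im2=cv2.imread('pics/d2t.png')
cv2.imwrite('pics/d2.png',np.hstack([cv2.resize(im[100:220,350:480],None,fx=3,fy=3,interpolation=cv2.INTER_CUBIC),cv2.resize(im2[150:270,140:270],None,fx=3,fy=3,interpolation=cv2.INTER_CUBIC)]))
E
```

```text
t 12.2 tcp [0.5602 0.1851 0.1844] ang -175.6 j [ 0.65  0.26 -0.24 -0.   -1.08 -0.57] w 0.0367 F [ 0.1 -0.7 -0.5]
per-row turn [ 0.0015 -0.0007 -0.0004] |dp| 0.0129
[-0.0011, -0.0009, 0.0128]
[-0.0011, -0.0009, 0.0128]
[-0.0011, -0.0009, 0.0128]
[-0.0011, -0.0008, 0.0128]
```

View pics/d2.png

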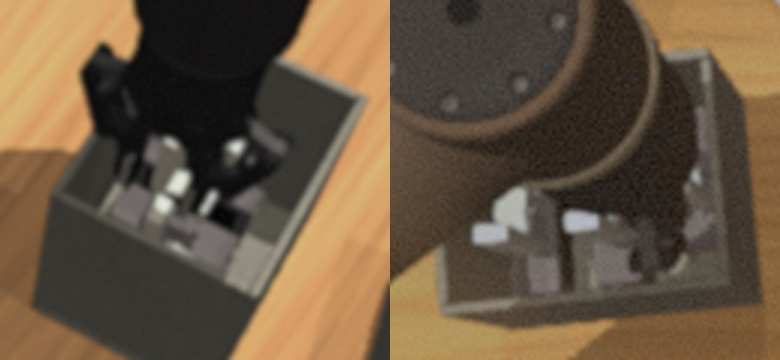

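```bash
python3 - <<'E'
from h import *
for i in range(6):
    s=manip.read_state();print(s['time_s'],np.round(s['tcp_pos'],4));eyes.get_image('top')
E
python3 plan.py .5632 .1895 .133 4.5 4
```

```text
12.3 [0.5624 0.1862 0.188 ]
12.35 [0.5629 0.1866 0.1889]
12.4 [0.5631 0.1869 0.1892]
12.45 [0.563  0.187  0.1893]
12.5 [0.563  0.187  0.1892]
12.55 [0.5629 0.187  0.189 ]
t 12.6 tcp [0.5627 0.187  0.1888] ang -175.5 j [ 0.65  0.26 -0.24  0.   -1.08 -0.57] w 0.0365 F [-0.8 -0.2  0.4]
per-row turn [-0.0003  0.0002 -0.0001] |dp| 0.014
[-0.0006, -0.0001, 0.014]
[-0.0006, -0.0002, 0.014]
[-0.0006, -0.0002, 0.014]
[-0.0006, -0.0002, 0.014]
```

Call:
carry_out(
  xyz=[
    [-0.0025,-0.0005,0.018],
    [0,0,0.018],
    [0,0,0.014],
    [0,0,0.006],
    [0,0,0],
  ],
  turn=[
    [0,0,0],
    [0,0,0],
    [0,0,0],
    [0,0,0],
    [0,0,0],
  ],
  grip=[-0.15,-0.15,-0.15,-0.15,-0.15],
)

```text
time_s: 13.1
tcp_pos: [0.5625, 0.1892, 0.1314]
ee_rot: [2.306, -2.132, -0.0]
ft_force: [0.5, -0.2, 0.6]
width: 0.0361
```

Call:
carry_out(
  xyz=[
    [0,0,0],
    [0,0,0],
    [0,0,0],
    [0,0,0],
    [0,0,0],
  ],
  turn=[
    [0,0,0],
    [0,0,0],
    [0,0,0],
    [0,0,0],
    [0,0,0],
  ],
  grip=[-0.15,-1,-1,-1,-1],
)

```text
time_s: 13.6
tcp_pos: [0.5632, 0.1896, 0.1327]
ee_rot: [-2.306, 2.132, -0.001]
ft_force: [-0.8, -0.2, 5.9]
width: 0.011
```

```bash
python3 plan.py .5632 .1895 .133 4.5 1;python3 - <<'E'
from h import *
d=shot('scene','d3');shot('top','d3t')
im=cv2.imread('pics/d3.png')
im2=cv2.imread('pics/d3t.png')
cv2.imwrite('pics/d3.png',np.hstack([cv2.resize(im[100:220,350:480],None,fx=3,fy=3,interpolation=cv2.INTER_CUBIC),cv2.resize(im2[150:270,140:270],None,fx=3,fy=3,interpolation=cv2.INTER_CUBIC)]))
E
```

```text
t 13.6 tcp [0.5632 0.1896 0.1327] ang -175.5 j [ 0.65  0.31 -0.3   0.   -0.96 -0.58] w 0.011 F [-0.8 -0.2  5.9]
per-row turn [-0.0015  0.0005 -0.0003] |dp| 0.0003
[0.0001, 0.0001, -0.0003]
```

View pics/d3.png

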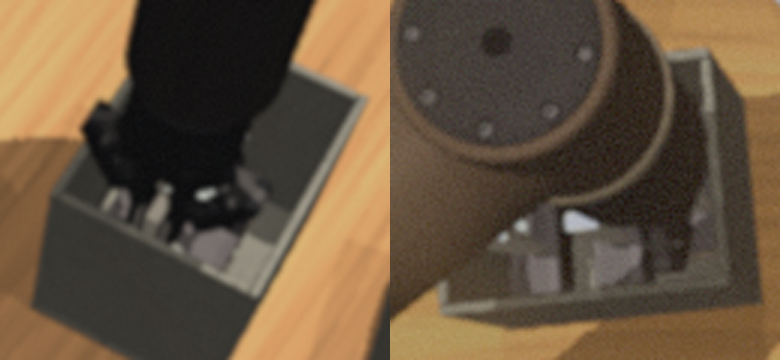

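The tab is gripped, with the opening at 11 mm. I'll lift straight up.

Call:
carry_out(
  xyz=[
    [0,0,-0.01],
    [0,0,-0.03],
    [0,0,-0.04],
    [0,0,-0.04],
    [0,0,-0.04],
  ],
  turn=[
    [0,0,0],
    [0,0,0],
    [0,0,0],
    [0,0,0],
    [0,0,0],
  ],
  grip=[-1,-1,-1,-1,-1],
  grip_force=60,
)

```text
time_s: 14.2
tcp_pos: [0.5618, 0.189, 0.2931]
ee_rot: [2.305, -2.132, -0.001]
ft_force: [0.7, 0.4, -3.5]
width: 0.0111
```

Call:
carry_out(
  xyz=[
    [0,0,-0.03],
    [0,0,-0.02],
    [0,0,0],
  ],
  turn=[
    [0,0,0],
    [0,0,0],
    [0,0,0],
  ],
  grip=[-1,-1,-1],
)

```text
time_s: 14.5
tcp_pos: [0.5633, 0.1896, 0.345]
ee_rot: [-2.303, 2.13, -0.002]
ft_force: [0.4, -0.3, -2.9]
width: 0.0112
```

```bash
python3 - <<'E'
from h import *
d=shot('scene','d4');shot('top','d4t')
p=np.array([.5604,-.1468]);c,s=np.cos(-.1095),np.sin(-.1095);M=np.array([[c,-s],[s,c]])
for n,l in (('load,tabx',(-.018,.095)),('approach',(-.018-.07,.095)),('slot1',(-.018,-.14)),('slot2',(-.018,-.095)),('slot3',(-.018,-.05))): print(n,p+M@np.array(l))
E
python3 plan.py .5 -.05 .33 -6.3 12
```

```text
load,tabx [ 0.55288953 -0.0504019 ]
approach [ 0.48330877 -0.04275221]
slot1 [ 0.52720842 -0.28399446]
slot2 [ 0.53212608 -0.23926397]
slot3 [ 0.53704374 -0.19453348]
t 14.6 tcp [0.562  0.1893 0.3409] ang -175.5 j [ 0.65  0.17  0.01 -0.   -1.41 -0.58] w 0.0112 F [ 0.7 -0.2 -3.5]
per-row turn [0.0001 0.     0.0156] |dp| 0.0206
[0.0195, 0.0067, 0.0009]
[0.0196, 0.0064, 0.0009]
[0.0197, 0.0061, 0.0009]
[0.0198, 0.0058, 0.0009]
[0.0199, 0.0055, 0.0009]
[0.0199, 0.0052, 0.0009]
[0.02, 0.0048, 0.0009]
[0.0201, 0.0045, 0.0009]
[0.0202, 0.0042, 0.0009]
[0.0202, 0.0039, 0.0009]
[0.0203, 0.0036, 0.0009]
[0.0203, 0.0033, 0.0009]
```

View pics/d4.png

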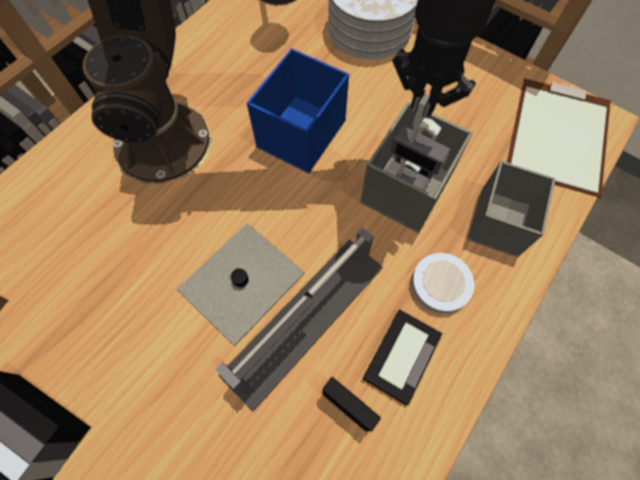

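Call:
carry_out(
  xyz=[
    [0.0195,0.008,0],
    [0.0195,0.008,0],
    [0.0195,0.008,0],
    [0.0195,0.008,0],
    [0.0195,0.0075,0],
  ],
  turn=[
    [0,0,0.0156],
    [0,0,0.0156],
    [0,0,0.0156],
    [0,0,0.0156],
    [0,0,0.0156],
  ],
  grip=[-1,-1,-1,-1,-1],
)

```text
time_s: 15.1
tcp_pos: [0.5269, 0.0881, 0.3418]
ee_rot: [-2.219, 2.223, -0.0]
ft_force: [0.1, -0.2, -3.2]
width: 0.0109
```

Call:
carry_out(
  xyz=[
    [0.0195,0.007,0],
    [0.0195,0.0065,0],
    [0.0195,0.006,0],
    [0.0195,0.006,0],
    [0.0195,0.0055,0],
  ],
  turn=[
    [0,0,0.0156],
    [0,0,0.0156],
    [0,0,0.0156],
    [0,0,0.0156],
    [0,0,0.0156],
  ],
  grip=[-1,-1,-1,-1,-1],
)

```text
time_s: 15.6
tcp_pos: [0.493, -0.008, 0.3419]
ee_rot: [-2.131, 2.308, -0.0]
ft_force: [-0.2, 0.4, -2.8]
width: 0.011
```

Call:
carry_out(
  xyz=[
    [0.0195,0.005,0],
    [0.0195,0.0045,0],
    [0,0,0],
    [0,0,0],
  ],
  turn=[
    [0,0,0.0156],
    [0,0,0.0156],
    [0,0,0],
    [0,0,0],
  ],
  grip=[-1,-1,-1,-1],
)

```text
time_s: 16.0
tcp_pos: [0.4807, -0.0453, 0.342]
ee_rot: [-2.095, 2.34, -0.0]
ft_force: [-0.2, 1.1, -2.2]
width: 0.0113
```

```bash
python3 plan.py .4833 -.0428 .202 -6.3 5
```

```text
t 16.0 tcp [ 0.4807 -0.0453  0.342 ] ang 173.7 j [ 0.31 -0.02 -0.21 -0.   -1.39 -0.43] w 0.0113 F [-0.2  1.1 -2.2]
per-row turn [-0.0001  0.0001 -0.0002] |dp| 0.028
[-0.0005, -0.0005, 0.028]
[-0.0005, -0.0005, 0.028]
[-0.0005, -0.0005, 0.028]
[-0.0005, -0.0005, 0.028]
[-0.0005, -0.0005, 0.028]
```

Call:
carry_out(
  xyz=[
    [-0.0025,-0.0025,0.03],
    [0,0,0.035],
    [0,0,0.035],
    [0,0,0.03],
    [0,0,0.01],
  ],
  turn=[
    [0,0,0],
    [0,0,0],
    [0,0,0],
    [0,0,0],
    [0,0,0],
  ],
  grip=[-1,-1,-1,-1,-1],
)

```text
time_s: 16.5
tcp_pos: [0.482, -0.0422, 0.1988]
ee_rot: [2.094, -2.336, -0.004]
ft_force: [-0.4, -0.4, -3.5]
width: 0.0111
```

```bash
python3 - <<'E'
from h import *
for i in range(4): eyes.get_image('top')
d=shot('scene','d5');shot('top','d5t')
im=cv2.imread('pics/d5.png')
cv2.imwrite('pics/d5.png',cv2.resize(im[160:410,200:420],None,fx=3,fy=3,interpolation=cv2.INTER_CUBIC)[:600])
E
python3 plan.py .553 -.0504 .202 -6.3 5
```

```text
t 16.8 tcp [ 0.4849 -0.0419  0.2035] ang 173.8 j [ 0.32  0.07 -0.43  0.   -1.07 -0.43] w 0.0107 F [ 0.4 -1.  -3.5]
per-row turn [-0.0006  0.0001  0.0002] |dp| 0.0137
[0.0002, -0.0137, 0.0003]
[0.0002, -0.0137, 0.0003]
[0.0002, -0.0137, 0.0003]
[0.0002, -0.0137, 0.0003]
[0.0002, -0.0137, 0.0003]
```

View pics/d5.png

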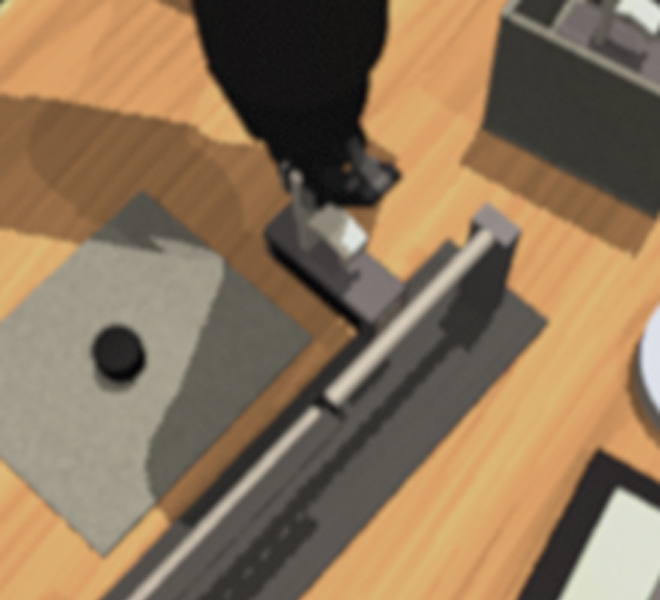

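View pics/d5t.png

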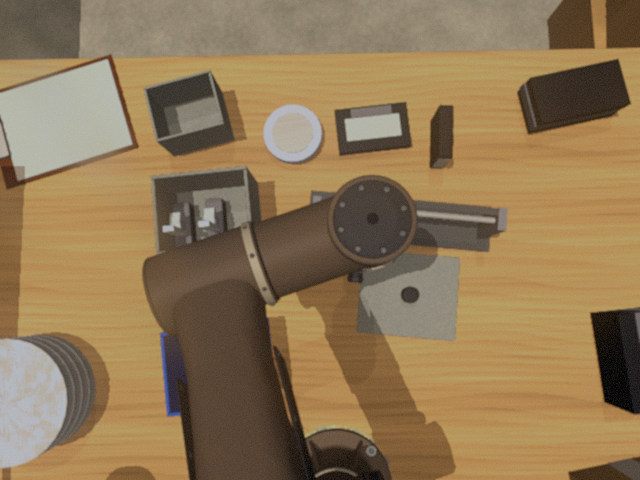

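The caddy hangs level, with its case front just under the rail at crop (385,300) and the hook mouth facing the rail. I'll push forward.

Call:
carry_out(
  xyz=[
    [0,-0.015,0.0005],
    [0,-0.018,0.0005],
    [0,-0.018,0],
    [0,-0.012,0],
    [0,-0.005,0],
  ],
  turn=[
    [0,0,0],
    [0,0,0],
    [0,0,0],
    [0,0,0],
    [0,0,0],
  ],
  grip=[-1,-1,-1,-1,-1],
)

```text
time_s: 17.3
tcp_pos: [0.5529, -0.0498, 0.201]
ee_rot: [-2.096, 2.339, -0.001]
ft_force: [0.3, 0.5, -2.9]
width: 0.0107
```

```bash
python3 - <<'E'
from h import *
for i in range(3): eyes.get_image('top')
d=shot('scene','d6')
im=cv2.imread('pics/d6.png')
cv2.imwrite('pics/d6.png',cv2.resize(im[190:340,260:410],None,fx=4,fy=4,interpolation=cv2.INTER_CUBIC)[:600])
E
python3 plan.py .553 -.0504 .202 -6.3 1
```

```text
t 17.5 tcp [ 0.5508 -0.0497  0.2007] ang 173.7 j [ 0.26  0.18 -0.3  -0.   -1.09 -0.37] w 0.0112 F [-0.1  0.2 -2.9]
per-row turn [ 0.0005 -0.      0.0005] |dp| 0.0026
[0.0005, -0.0022, -0.0013]
```

View pics/d6.png

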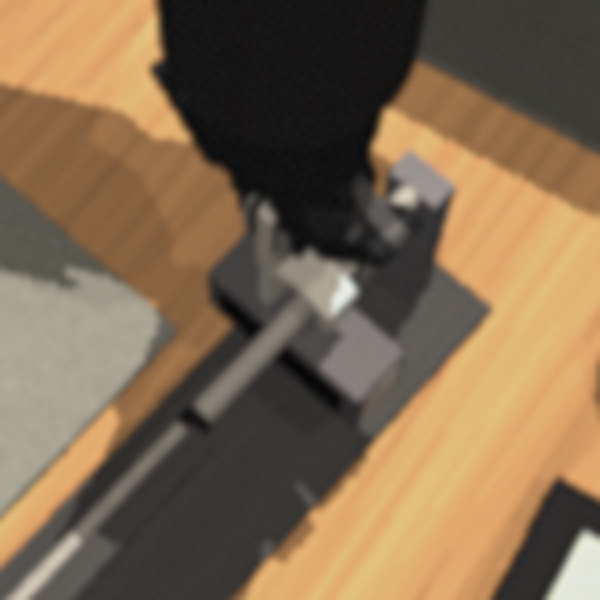

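The rail now sits under the hook arm, between stem and lip. I'll lower it on.

Call:
carry_out(
  xyz=[
    [0,-0.002,0.008],
    [0,0,0.008],
    [0,0,0.006],
    [0,0,0.002],
    [0,0,0],
  ],
  turn=[
    [0,0,0],
    [0,0,0],
    [0,0,0],
    [0,0,0],
    [0,0,0],
  ],
  grip=[-1,-1,-1,-1,-1],
)

```text
time_s: 18.0
tcp_pos: [0.553, -0.0499, 0.1763]
ee_rot: [2.096, -2.339, -0.001]
ft_force: [0.7, 0.1, -3.4]
width: 0.0112
```

Call:
carry_out(
  xyz=[
    [0,0,0],
    [0,0,0],
  ],
  turn=[
    [0,0,0],
    [0,0,0],
  ],
  grip=[-1,-1],
)

```text
time_s: 18.2
tcp_pos: [0.5535, -0.0498, 0.1771]
ee_rot: [-2.097, 2.339, -0.001]
ft_force: [-0.3, 0.2, -3.7]
width: 0.0109
```

```bash
python3 plan.py .553 -.0504 .174 -6.3 1;  python3 - <<'E'
from h import *
d=shot('scene','d7')
im=cv2.imread('pics/d7.png')
cv2.imwrite('pics/d7.png',cv2.resize(im[190:340,260:410],None,fx=4,fy=4,interpolation=cv2.INTER_CUBIC)[:600])
E
```

```text
t 18.2 tcp [ 0.5535 -0.0498  0.1771] ang 173.7 j [ 0.26  0.21 -0.33  0.   -1.03 -0.37] w 0.0109 F [-0.3  0.2 -3.7]
per-row turn [-0.0005  0.0001  0.0008] |dp| 0.0032
[0.0006, 0.0005, 0.0031]
```

View pics/d7.png

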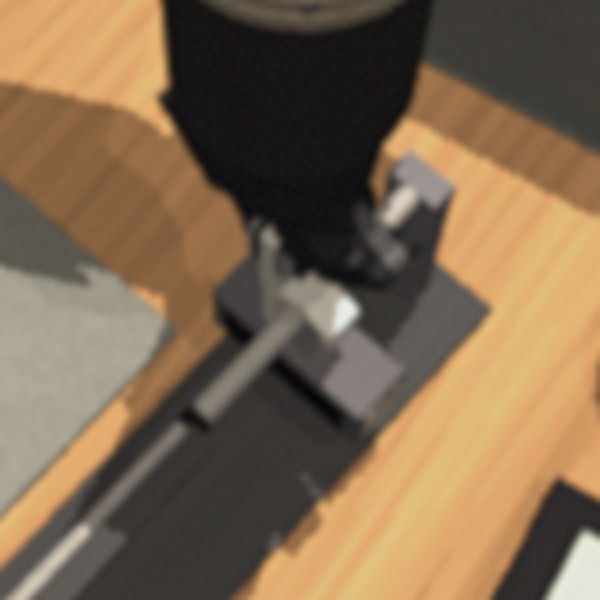

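Call:
carry_out(
  xyz=[
    [0,0.0005,0.002],
    [0.008,0,0],
    [0.015,0,0],
    [0.018,0,0],
    [0.018,0,0],
  ],
  turn=[
    [0,0,0],
    [0,0,0],
    [0,0,0],
    [0,0,0],
    [0,0,0],
  ],
  grip=[-1,-1,-1,-1,-1],
)

```text
time_s: 18.75
tcp_pos: [0.5461, -0.11, 0.1749]
ee_rot: [2.097, -2.339, 0.0]
ft_force: [0.0, -0.7, -3.8]
width: 0.0108
```

```bash
cat > loc.py <<'E'
from h import *
s=manip.read_state();c,sn=np.cos(-.1095),np.sin(-.1095)
q=np.array(s['tcp_pos'][:2])-[.5604,-.1468]
print('rail-local tcp',np.round([c*q[0]+sn*q[1],-sn*q[0]+c*q[1]],4),'z',round(s['tcp_pos'][2],4),'F',np.round(s['ft_force'],1),'w',round(float(s['width']),4),s['time_s'])
E
python3 loc.py;  python3 - <<'E'
from h import *
d=shot('scene','d8')
im=cv2.imread('pics/d8.png')
cv2.imwrite('pics/d8.png',cv2.resize(im[220:370,240:390],None,fx=4,fy=4,interpolation=cv2.INTER_CUBIC)[:600])
E
```

```text
rail-local tcp [-0.0183  0.035 ] z 0.1749 F [ 0.  -0.7 -3.8] w 0.0108 18.75
```

View pics/d8.png

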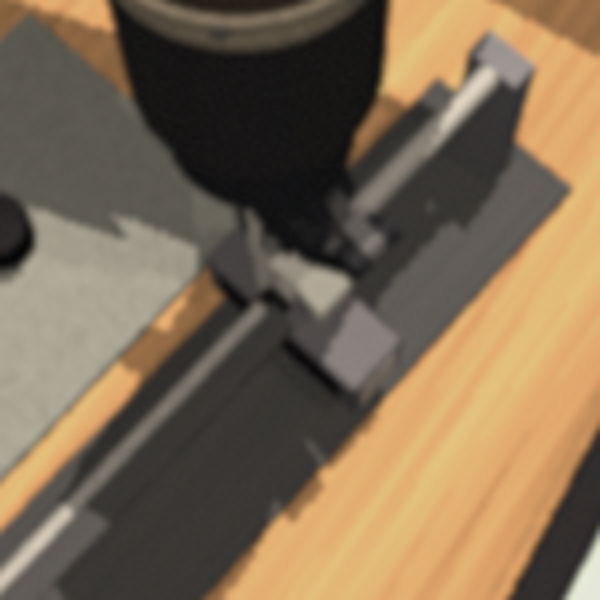

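Call:
carry_out(
  xyz=[
    [0.01,0,0],
    [0.012,0,0],
    [0.012,0,0],
    [0.012,0,0],
    [0.012,0,0],
  ],
  turn=[
    [0,0,0],
    [0,0,0],
    [0,0,0],
    [0,0,0],
    [0,0,0],
  ],
  grip=[-1,-1,-1,-1,-1],
)

```text
time_s: 19.3
tcp_pos: [0.5399, -0.1672, 0.1748]
ee_rot: [2.097, -2.339, -0.0]
ft_force: [-0.3, -1.3, -3.3]
width: 0.0107
```

```bash
python3 loc.py;  python3 - <<'E'
from h import *
d=shot('scene','d9')
im=cv2.imread('pics/d9.png')
cv2.imwrite('pics/d9.png',cv2.resize(im[220:370,240:390],None,fx=4,fy=4,interpolation=cv2.INTER_CUBIC)[:600])
E
```

```text
rail-local tcp [-0.0181 -0.0225] z 0.1748 F [-0.3 -1.3 -3.3] w 0.0107 19.3
```

View pics/d9.png

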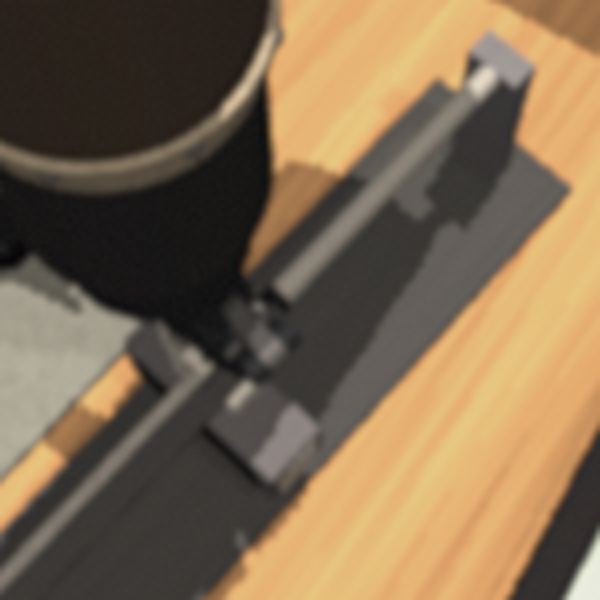

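Call:
carry_out(
  xyz=[
    [0.015,0,0],
    [0.018,0,0],
    [0.018,0,0],
    [0.018,0,0],
    [0.018,0,0],
  ],
  turn=[
    [0,0,0],
    [0,0,0],
    [0,0,0],
    [0,0,0],
    [0,0,0],
  ],
  grip=[-1,-1,-1,-1,-1],
)

```text
time_s: 19.85
tcp_pos: [0.5303, -0.2539, 0.1748]
ee_rot: [2.097, -2.339, -0.0]
ft_force: [0.5, -0.3, -2.7]
width: 0.0112
```

Call:
carry_out(
  xyz=[
    [0.015,0,0],
    [0.012,0,0],
    [0.006,0,0],
    [0,0,0],
  ],
  turn=[
    [0,0,0],
    [0,0,0],
    [0,0,0],
    [0,0,0],
  ],
  grip=[-1,-1,-1,-1],
)

```text
time_s: 20.25
tcp_pos: [0.5268, -0.286, 0.1746]
ee_rot: [2.096, -2.34, -0.0]
ft_force: [-0.3, -0.2, -2.7]
width: 0.011
```

```bash
python3 loc.py;  python3 - <<'E'
from h import *
d=shot('scene','d10')
im=cv2.imread('pics/d10.png')
cv2.imwrite('pics/d10.png',cv2.resize(im[260:430,190:360],None,fx=3.5,fy=3.5,interpolation=cv2.INTER_CUBIC)[:600])
E
```

```text
rail-local tcp [-0.0182 -0.1421] z 0.1746 F [-0.3 -0.2 -2.7] w 0.011 20.25
```

View pics/d10.png

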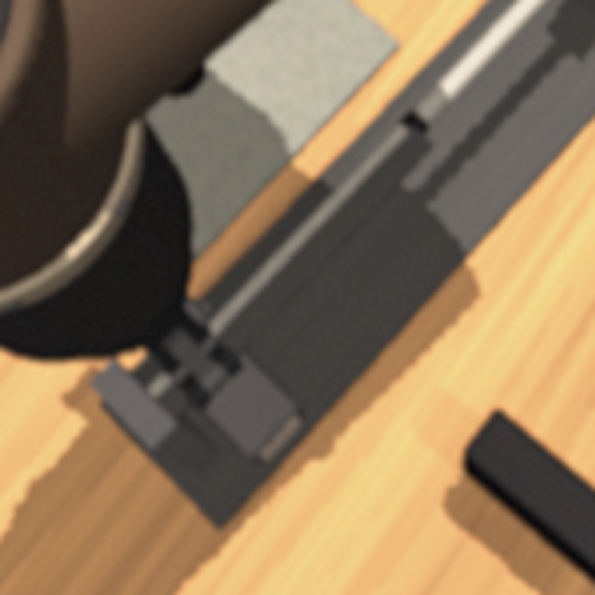

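Call:
carry_out(
  xyz=[
    [0,0,0.001],
    [0,0,0.001],
    [0,0,0],
  ],
  turn=[
    [0,0,0],
    [0,0,0],
    [0,0,0],
  ],
  grip=[-1,-1,-1],
)

```text
time_s: 20.6
tcp_pos: [0.5273, -0.285, 0.1735]
ee_rot: [-2.098, 2.338, -0.001]
ft_force: [-2.2, 1.0, 3.1]
width: 0.0109
```

Call:
carry_out(
  xyz=[
    [0,0,0],
    [0,0,0],
    [0,0,0],
    [0,0,-0.01],
    [0,0,-0.03],
  ],
  turn=[
    [0,0,0],
    [0,0,0],
    [0,0,0],
    [0,0,0],
    [0,0,0],
  ],
  grip=[-0.15,-0.15,-0.15,-0.15,-0.15],
)

```text
time_s: 21.1
tcp_pos: [0.5255, -0.2848, 0.211]
ee_rot: [2.095, -2.338, -0.007]
ft_force: [0.2, 0.6, -0.6]
width: 0.036
```

Call:
carry_out(
  xyz=[
    [0,0,-0.04],
    [0,0,-0.04],
    [0,0,-0.03],
    [-0.02,0,0],
    [-0.04,0,0],
  ],
  turn=[
    [0,0,0],
    [0,0,0],
    [0,0,0],
    [0,0,0],
    [0,0,0],
  ],
  grip=[-0.15,-0.15,-0.15,-0.15,-0.15],
)

```text
time_s: 21.6
tcp_pos: [0.5337, -0.2268, 0.3246]
ee_rot: [-2.092, 2.341, -0.003]
ft_force: [0.6, 0.7, -0.5]
width: 0.0361
```

```bash
python3 loc.py;  python3 - <<'E'
from h import *
d=shot('scene','d11');shot('top','d11t')
E
python3 plan.py .5404 .249 .28 4.5 15
```

```text
rail-local tcp [-0.0178 -0.0824] z 0.3246 F [ 0.6  0.7 -0.5] w 0.0361 21.6
t 21.7 tcp [ 0.5339 -0.2231  0.3242] ang 173.9 j [-0.06  0.15 -0.06 -0.   -1.36 -0.05] w 0.0362 F [-0.5  0.8  0.5]
per-row turn [-0.0001  0.     -0.0124] |dp| 0.0316
[-0.0313, 0.0029, 0.003]
[-0.0314, 0.0026, 0.003]
[-0.0314, 0.0022, 0.003]
[-0.0314, 0.0018, 0.003]
[-0.0314, 0.0014, 0.003]
[-0.0315, 0.001, 0.003]
[-0.0315, 0.0006, 0.003]
[-0.0315, 0.0002, 0.003]
[-0.0315, -0.0002, 0.003]
[-0.0315, -0.0006, 0.003]
[-0.0315, -0.001, 0.003]
[-0.0314, -0.0013, 0.003]
[-0.0314, -0.0017, 0.0029]
[-0.0314, -0.0021, 0.0029]
[-0.0314, -0.0025, 0.0029]
```

View pics/d11.png

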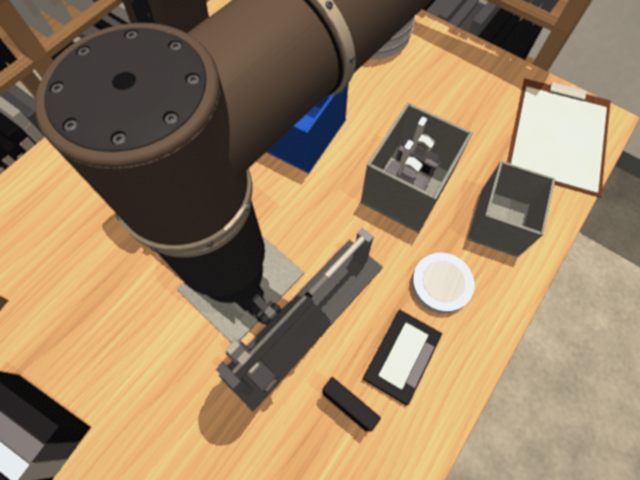

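View pics/d11t.png

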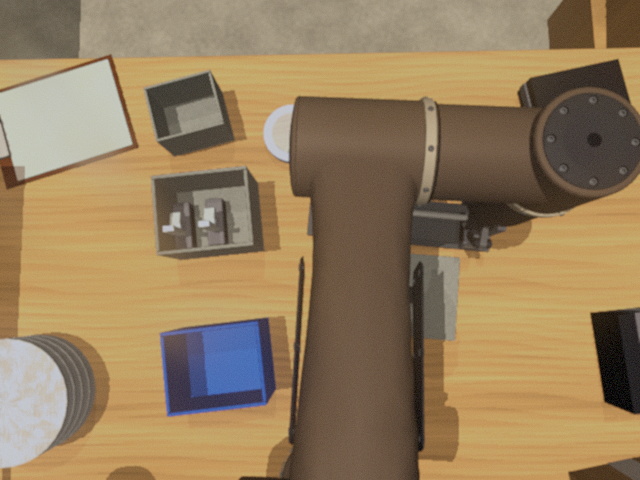

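Call:
carry_out(
  xyz=[
    [-0.031,0.003,0],
    [-0.0315,0.0025,0],
    [-0.0315,0.002,0],
    [-0.0315,0.002,0],
    [-0.0315,0.0015,0],
  ],
  turn=[
    [0,0,-0.0124],
    [0,0,-0.0124],
    [0,0,-0.0124],
    [0,0,-0.0124],
    [0,0,-0.0124],
  ],
  grip=[-0.15,-0.15,-0.15,-0.15,-0.15],
)

```text
time_s: 22.2
tcp_pos: [0.5357, -0.0674, 0.3236]
ee_rot: [-2.168, 2.272, -0.001]
ft_force: [0.9, 0.2, -0.3]
width: 0.0364
```

Call:
carry_out(
  xyz=[
    [-0.0315,0.001,0],
    [-0.0315,0.0005,0],
    [-0.0315,0,0],
    [-0.0315,0,0],
    [-0.0315,-0.0005,0],
  ],
  turn=[
    [0,0,-0.0124],
    [0,0,-0.0124],
    [0,0,-0.0124],
    [0,0,-0.0124],
    [0,0,-0.0124],
  ],
  grip=[-0.15,-0.15,-0.15,-0.15,-0.15],
)

```text
time_s: 22.7
tcp_pos: [0.5383, 0.0902, 0.3237]
ee_rot: [-2.238, 2.204, -0.001]
ft_force: [0.8, 0.3, -0.5]
width: 0.0365
```

Call:
carry_out(
  xyz=[
    [-0.0315,-0.001,0.01],
    [-0.0315,-0.001,0.01],
    [-0.0315,-0.0015,0.01],
    [-0.0315,-0.002,0.01],
    [-0.0315,-0.0025,0.01],
  ],
  turn=[
    [0,0,-0.0124],
    [0,0,-0.0124],
    [0,0,-0.0124],
    [0,0,-0.0124],
    [0,0,-0.0124],
  ],
  grip=[-0.15,-0.15,-0.15,-0.15,-0.15],
)

```text
time_s: 23.2
tcp_pos: [0.5402, 0.2481, 0.2732]
ee_rot: [-2.305, 2.133, -0.0]
ft_force: [0.3, -1.0, -0.4]
width: 0.0361
```

```bash
python3 - <<'E'
from h import *
for i in range(3): eyes.get_image('top')
d=shot('scene','e1');shot('top','e1t')
im=cv2.imread('pics/e1.png')
cv2.imwrite('pics/e1.png',cv2.resize(im[60:230,340:500],None,fx=3.5,fy=3.5,interpolation=cv2.INTER_CUBIC)[:600])
E
python3 plan.py .5404 .249 .133 4.5 5
```

```text
t 23.45 tcp [0.5402 0.2467 0.2733] ang -175.6 j [ 0.76  0.2  -0.11  0.   -1.26 -0.68] w 0.0365 F [ 0.3 -0.7 -0.1]
per-row turn [-0.     -0.     -0.0003] |dp| 0.0281
[-0.0005, -0.0001, 0.0281]
[-0.0005, -0.0001, 0.0281]
[-0.0005, -0.0001, 0.0281]
[-0.0005, -0.0001, 0.0281]
[-0.0004, -0.0001, 0.0281]
```

View pics/e1.png

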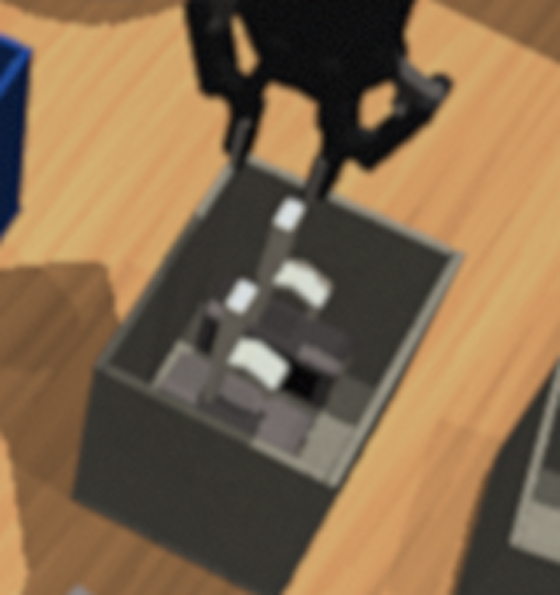

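View pics/e1t.png

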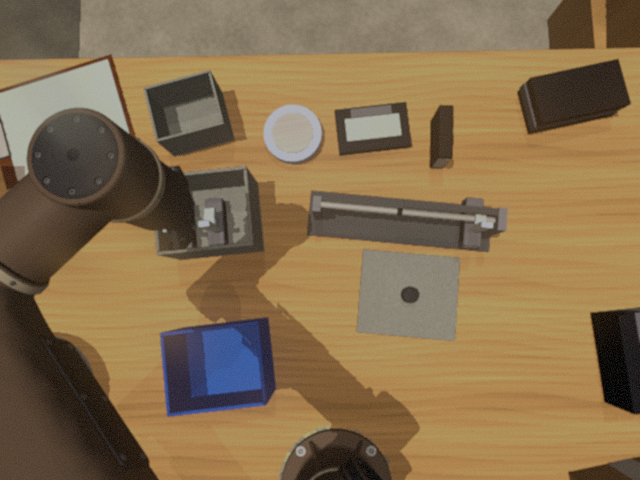

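Caddy C hangs parked at the rail's end. B's tab is still at scene (409,144), so it hasn't moved. I'll descend on it.

Call:
carry_out(
  xyz=[
    [-0.002,0,0.03],
    [0,0,0.035],
    [0,0,0.03],
    [0,0,0.025],
    [0,0,0.014],
  ],
  turn=[
    [0,0,0],
    [0,0,0],
    [0,0,0],
    [0,0,0],
    [0,0,0],
  ],
  grip=[-0.15,-0.15,-0.15,-0.15,-0.15],
)

```text
time_s: 23.95
tcp_pos: [0.5395, 0.2472, 0.1375]
ee_rot: [2.302, -2.135, -0.0]
ft_force: [-0.3, 0.0, 0.6]
width: 0.0363
```

Call:
carry_out(
  xyz=[
    [0,0,0.006],
    [0,0,0],
    [0,0,0],
  ],
  turn=[
    [0,0,0],
    [0,0,0],
    [0,0,0],
  ],
  grip=[-0.15,-0.15,-0.15],
)

```text
time_s: 24.25
tcp_pos: [0.5407, 0.2488, 0.1341]
ee_rot: [-2.303, 2.134, -0.001]
ft_force: [-0.4, 0.3, 0.2]
width: 0.0363
```

```bash
python3 plan.py .5404 .249 .133 4.5 1
```

```text
t 24.25 tcp [0.5407 0.2488 0.1341] ang -175.6 j [ 0.76  0.31 -0.3   0.   -0.96 -0.68] w 0.0363 F [-0.4  0.3  0.2]
per-row turn [-0.0016  0.0008 -0.0021] |dp| 0.0011
[-0.0002, 0.0002, 0.0011]
```

Call:
carry_out(
  xyz=[
    [0,0,0.001],
    [0,0,0],
    [0,0,0],
    [0,0,0],
    [0,0,0],
  ],
  turn=[
    [0,0,0],
    [0,0,0],
    [0,0,0],
    [0,0,0],
    [0,0,0],
  ],
  grip=[-1,-1,-1,-1,-1],
  grip_force=50,
)

```text
time_s: 24.75
tcp_pos: [0.5406, 0.2492, 0.1327]
ee_rot: [-2.304, 2.133, -0.001]
ft_force: [0.4, 1.1, 6.0]
width: 0.0109
```

Call:
carry_out(
  xyz=[
    [0,0,-0.01],
    [0,0,-0.03],
    [0,0,-0.04],
    [0,0,-0.04],
    [0,0,-0.04],
  ],
  turn=[
    [0,0,0],
    [0,0,0],
    [0,0,0],
    [0,0,0],
    [0,0,0],
  ],
  grip=[-1,-1,-1,-1,-1],
  grip_force=60,
)

```text
time_s: 25.25
tcp_pos: [0.5391, 0.2484, 0.2932]
ee_rot: [2.304, -2.134, -0.001]
ft_force: [1.1, 0.8, -2.2]
width: 0.0113
```

Call:
carry_out(
  xyz=[
    [0,0,-0.03],
    [0,0,-0.02],
    [0,0,0],
  ],
  turn=[
    [0,0,0],
    [0,0,0],
    [0,0,0],
  ],
  grip=[-1,-1,-1],
)

```text
time_s: 25.55
tcp_pos: [0.5405, 0.2492, 0.3451]
ee_rot: [-2.302, 2.131, -0.001]
ft_force: [0.2, 0.1, -2.8]
width: 0.0111
```

```bash
python3 - <<'E'
from h import *
d=shot('scene','e2')
E
python3 plan.py .4833 -.0428 .33 -6.3 12
```

```text
t 25.6 tcp [0.5398 0.249  0.3427] ang -175.6 j [ 0.76  0.17  0.01 -0.   -1.41 -0.68] w 0.0111 F [-1.1 -0.1 -2. ]
per-row turn [-0.0001  0.0001  0.0156] |dp| 0.0248
[0.0239, 0.0066, 0.001]
[0.024, 0.0062, 0.001]
[0.0241, 0.0058, 0.001]
[0.0242, 0.0054, 0.001]
[0.0242, 0.0051, 0.001]
[0.0243, 0.0047, 0.001]
[0.0244, 0.0043, 0.001]
[0.0245, 0.0039, 0.001]
[0.0245, 0.0035, 0.001]
[0.0246, 0.0032, 0.001]
[0.0246, 0.0028, 0.0011]
[0.0247, 0.0024, 0.0011]
```

View pics/e2.png

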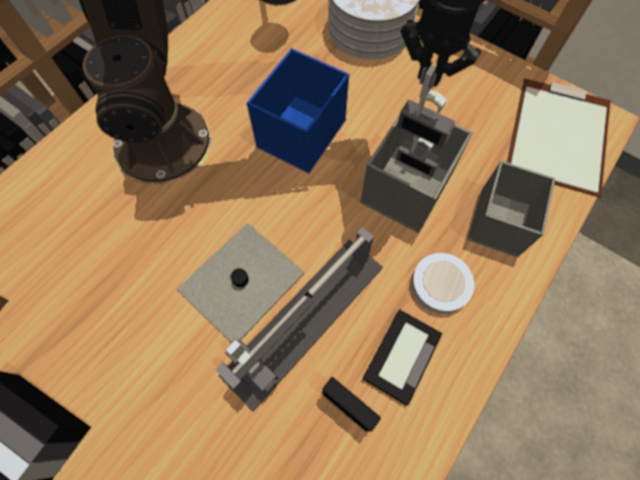

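B is lifted, and C is parked at (240,360). Moving to the approach position.

Call:
carry_out(
  xyz=[
    [0.024,0.0065,0],
    [0.024,0.006,0],
    [0.024,0.006,0],
    [0.024,0.0055,0],
    [0.024,0.005,0],
  ],
  turn=[
    [0,0,0.0156],
    [0,0,0.0156],
    [0,0,0.0156],
    [0,0,0.0156],
    [0,0,0.0156],
  ],
  grip=[-1,-1,-1,-1,-1],
)

```text
time_s: 26.1
tcp_pos: [0.5154, 0.125, 0.3414]
ee_rot: [2.217, -2.225, -0.0]
ft_force: [-0.4, 0.3, -1.8]
width: 0.0108
```

Call:
carry_out(
  xyz=[
    [0.0245,0.0045,0],
    [0.0245,0.0045,0],
    [0.0245,0.004,0],
    [0.0245,0.0035,0],
    [0.0245,0.003,0],
  ],
  turn=[
    [0,0,0.0156],
    [0,0,0.0156],
    [0,0,0.0156],
    [0,0,0.0156],
    [0,0,0.0156],
  ],
  grip=[-1,-1,-1,-1,-1],
)

```text
time_s: 26.6
tcp_pos: [0.4916, 0.0033, 0.3416]
ee_rot: [2.129, -2.31, -0.0]
ft_force: [0.5, 0.4, -2.4]
width: 0.0109
```

Call:
carry_out(
  xyz=[
    [0.0245,0.003,0],
    [0.0245,0.0025,0],
    [0,0,0],
    [0,0,0],
  ],
  turn=[
    [0,0,0.0156],
    [0,0,0.0156],
    [0,0,0],
    [0,0,0],
  ],
  grip=[-1,-1,-1,-1],
)

```text
time_s: 27.0
tcp_pos: [0.4823, -0.044, 0.3417]
ee_rot: [-2.092, 2.343, 0.0]
ft_force: [0.1, 0.4, -1.3]
width: 0.0111
```

```bash
python3 plan.py .4833 -.0428 .202 -6.3 5
```

```text
t 27.0 tcp [ 0.4823 -0.044   0.3417] ang 173.5 j [ 0.32 -0.02 -0.2  -0.   -1.39 -0.43] w 0.0111 F [ 0.1  0.4 -1.3]
per-row turn [-0.      0.     -0.0006] |dp| 0.0279
[-0.0002, -0.0002, 0.0279]
[-0.0002, -0.0002, 0.0279]
[-0.0003, -0.0002, 0.0279]
[-0.0003, -0.0002, 0.0279]
[-0.0003, -0.0002, 0.0279]
```

Call:
carry_out(
  xyz=[
    [-0.001,-0.001,0.03],
    [0,0,0.035],
    [0,0,0.035],
    [0,0,0.03],
    [0,0,0.01],
  ],
  turn=[
    [0,0,-0.003],
    [0,0,0],
    [0,0,0],
    [0,0,0],
    [0,0,0],
  ],
  grip=[-1,-1,-1,-1,-1],
)

```text
time_s: 27.5
tcp_pos: [0.4822, -0.0418, 0.1987]
ee_rot: [2.096, -2.334, -0.004]
ft_force: [0.5, 0.0, -2.7]
width: 0.0112
```

```bash
python3 - <<'E'
from h import *
for i in range(5): eyes.get_image('top')
d=shot('scene','e3')
im=cv2.imread('pics/e3.png')
cv2.imwrite('pics/e3.png',cv2.resize(im[160:410,200:420],None,fx=3,fy=3,interpolation=cv2.INTER_CUBIC)[:600])
E
python3 plan.py .553 -.0504 .202 -6.3 5
```

```text
t 27.8 tcp [ 0.4855 -0.0414  0.2035] ang 173.9 j [ 0.32  0.07 -0.43  0.   -1.07 -0.43] w 0.0107 F [ 0.3  0.9 -1.7]
per-row turn [-0.0006  0.0001  0.0006] |dp| 0.0136
[0.0003, -0.0136, 0.0003]
[0.0003, -0.0136, 0.0003]
[0.0003, -0.0136, 0.0003]
[0.0003, -0.0136, 0.0003]
[0.0003, -0.0136, 0.0003]
```

View pics/e3.png

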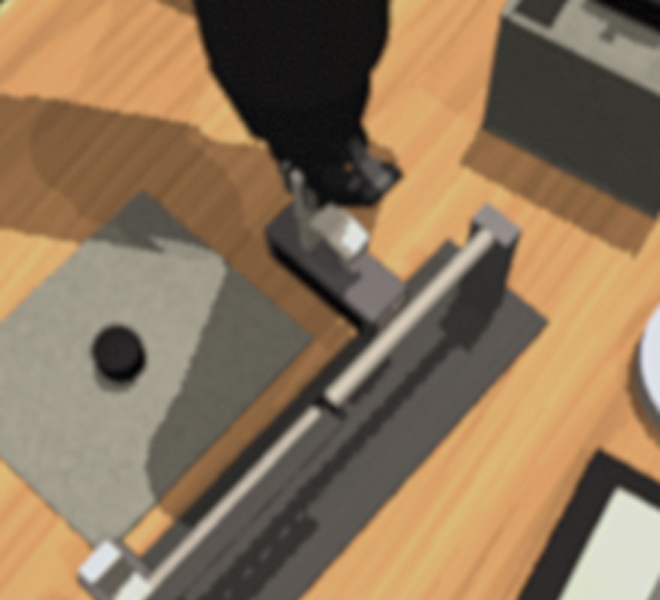

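The pose is the same as with the first caddy: level, mouth facing the rail. I'll go forward and down.

Call:
carry_out(
  xyz=[
    [0,-0.015,0.0005],
    [0,-0.018,0.0005],
    [0,-0.018,0],
    [0,-0.012,0],
    [0,-0.006,0],
  ],
  turn=[
    [0,0,0.002],
    [0,0,0],
    [0,0,0],
    [0,0,0],
    [0,0,0],
  ],
  grip=[-1,-1,-1,-1,-1],
)

```text
time_s: 28.3
tcp_pos: [0.5544, -0.0493, 0.201]
ee_rot: [-2.096, 2.34, -0.001]
ft_force: [0.2, 0.4, -3.1]
width: 0.0112
```

Call:
carry_out(
  xyz=[
    [0,0,0],
    [0,0,0],
    [0,0,0],
  ],
  turn=[
    [0,0,0],
    [0,0,0],
    [0,0,0],
  ],
  grip=[-1,-1,-1],
)

```text
time_s: 28.6
tcp_pos: [0.5524, -0.0492, 0.201]
ee_rot: [-2.097, 2.339, 0.0]
ft_force: [-0.7, -0.7, -1.9]
width: 0.0111
```

```bash
python3 - <<'E'
from h import *
d=shot('scene','e4')
im=cv2.imread('pics/e4.png')
cv2.imwrite('pics/e4.png',cv2.resize(im[190:340,260:410],None,fx=4,fy=4,interpolation=cv2.INTER_CUBIC)[:600])
E
python3 plan.py .553 -.0504 .175 -6.3 1
```

```text
t 28.65 tcp [ 0.5525 -0.0491  0.201 ] ang 173.7 j [ 0.26  0.18 -0.3  -0.   -1.09 -0.37] w 0.0106 F [-0.5  0.1 -1.5]
per-row turn [-0.0001  0.0001  0.0007] |dp| 0.0261
[0.0012, -0.0007, 0.026]
```

View pics/e4.png

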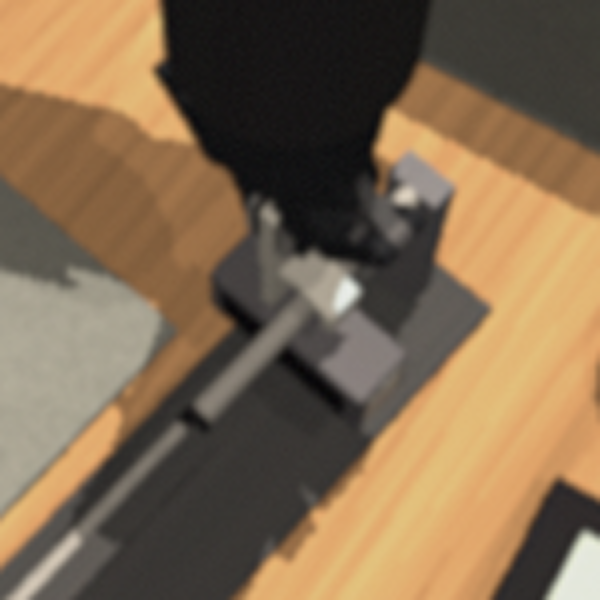

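Call:
carry_out(
  xyz=[
    [0,0,0.008],
    [0,0,0.008],
    [0,0,0.007],
    [0,0,0.003],
    [0,0,0],
  ],
  turn=[
    [0,0,0],
    [0,0,0],
    [0,0,0],
    [0,0,0],
    [0,0,0],
  ],
  grip=[-1,-1,-1,-1,-1],
)

```text
time_s: 29.15
tcp_pos: [0.5528, -0.0492, 0.1743]
ee_rot: [2.096, -2.339, -0.0]
ft_force: [0.3, -0.5, -2.7]
width: 0.0111
```

Call:
carry_out(
  xyz=[
    [0,0,0],
    [0.008,0,0],
    [0.015,0,0],
    [0.018,0,0],
    [0.015,0,0],
  ],
  turn=[
    [0,0,0],
    [0,0,0],
    [0,0,0],
    [0,0,0],
    [0,0,0],
  ],
  grip=[-1,-1,-1,-1,-1],
)

```text
time_s: 29.65
tcp_pos: [0.5465, -0.1065, 0.1749]
ee_rot: [2.096, -2.34, 0.0]
ft_force: [0.0, 0.9, -2.6]
width: 0.0107
```

```bash
python3 loc.py;  python3 - <<'E'
from h import *
d=shot('scene','e5')
im=cv2.imread('pics/e5.png')
cv2.imwrite('pics/e5.png',cv2.resize(im[220:370,240:390],None,fx=4,fy=4,interpolation=cv2.INTER_CUBIC)[:600])
E
```

```text
rail-local tcp [-0.0183  0.0386] z 0.1749 F [ 0.   0.9 -2.6] w 0.0107 29.65
```

View pics/e5.png

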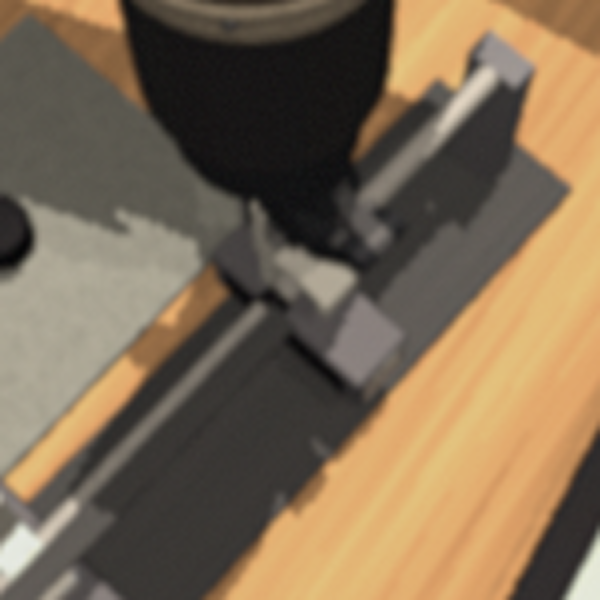

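Call:
carry_out(
  xyz=[
    [0.012,0,0],
    [0.014,0,0],
    [0.014,0,0],
    [0.016,0,0],
    [0.016,0,0],
  ],
  turn=[
    [0,0,0],
    [0,0,0],
    [0,0,0],
    [0,0,0],
    [0,0,0],
  ],
  grip=[-1,-1,-1,-1,-1],
)

```text
time_s: 30.2
tcp_pos: [0.5388, -0.1778, 0.1748]
ee_rot: [2.097, -2.339, -0.0]
ft_force: [0.4, -0.3, -2.6]
width: 0.0109
```

Call:
carry_out(
  xyz=[
    [0.016,0,0],
    [0.016,0,0],
    [0.014,0,0],
    [0.01,0,0],
    [0,0,0],
  ],
  turn=[
    [0,0,0],
    [0,0,0],
    [0,0,0],
    [0,0,0],
    [0,0,0],
  ],
  grip=[-1,-1,-1,-1,-1],
)

```text
time_s: 30.7
tcp_pos: [0.5326, -0.2334, 0.1746]
ee_rot: [2.095, -2.341, -0.0]
ft_force: [-0.6, 0.0, -3.1]
width: 0.0111
```

```bash
python3 loc.py;  python3 - <<'E'
from h import *
d=shot('scene','e6')
im=cv2.imread('pics/e6.png')
cv2.imwrite('pics/e6.png',cv2.resize(im[260:430,190:360],None,fx=3.5,fy=3.5,interpolation=cv2.INTER_CUBIC)[:600])
E
```

```text
rail-local tcp [-0.0182 -0.0891] z 0.1746 F [-0.6  0.  -3.1] w 0.0111 30.7
```

View pics/e6.png

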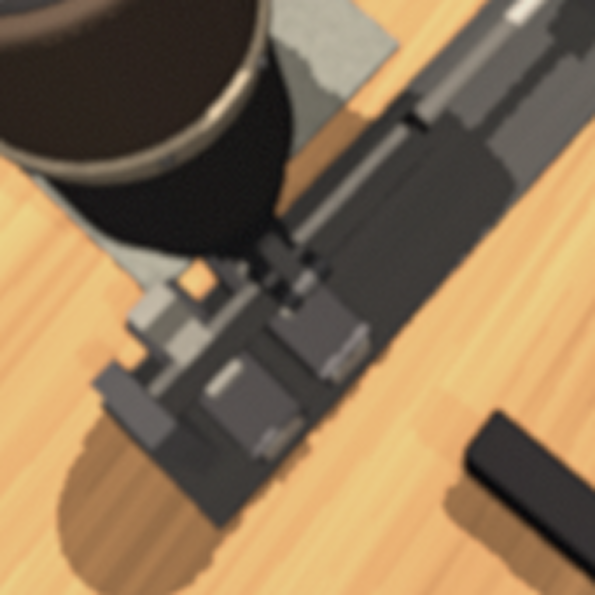

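Call:
carry_out(
  xyz=[
    [0,0,0.001],
    [0,0,0.001],
    [0,0,0],
  ],
  turn=[
    [0,0,0],
    [0,0,0],
    [0,0,0],
  ],
  grip=[-1,-1,-1],
)

```text
time_s: 31.05
tcp_pos: [0.533, -0.2319, 0.1735]
ee_rot: [2.098, -2.339, 0.001]
ft_force: [-2.8, -0.8, 3.7]
width: 0.011
```

Call:
carry_out(
  xyz=[
    [0,0,0],
    [0,0,0],
    [0,0,0],
    [0,0,-0.01],
    [0,0,-0.03],
  ],
  turn=[
    [0,0,0],
    [0,0,0],
    [0,0,0],
    [0,0,0],
    [0,0,0],
  ],
  grip=[-0.15,-0.15,-0.15,-0.15,-0.15],
)

```text
time_s: 31.55
tcp_pos: [0.5313, -0.2316, 0.211]
ee_rot: [2.094, -2.338, -0.007]
ft_force: [1.2, 0.4, -0.2]
width: 0.0365
```

Call:
carry_out(
  xyz=[
    [0,0,-0.04],
    [0,0,-0.04],
    [0,0,-0.03],
    [-0.02,0,0],
    [-0.03,0,0],
  ],
  turn=[
    [0,0,0],
    [0,0,0],
    [0,0,0],
    [0,0,0],
    [0,0,0],
  ],
  grip=[-0.15,-0.15,-0.15,-0.15,-0.15],
)

```text
time_s: 32.05
tcp_pos: [0.5386, -0.1828, 0.3248]
ee_rot: [-2.093, 2.34, -0.003]
ft_force: [1.1, -0.5, -1.1]
width: 0.0363
```

```bash
python3 - <<'E'
from h import *
d=shot('scene','e7')
E
python3 plan.py .534 .3083 .28 4.5 15
```

```text
t 32.1 tcp [ 0.5388 -0.1792  0.3242] ang 173.7 j [ 0.02  0.13 -0.08 -0.   -1.36 -0.13] w 0.0365 F [-0.7  2.6 -1.7]
per-row turn [-0.0002  0.0001 -0.0126] |dp| 0.0326
[-0.0323, 0.0039, 0.003]
[-0.0323, 0.0035, 0.003]
[-0.0324, 0.0031, 0.003]
[-0.0324, 0.0027, 0.003]
[-0.0324, 0.0023, 0.003]
[-0.0324, 0.0019, 0.003]
[-0.0325, 0.0014, 0.003]
[-0.0325, 0.001, 0.003]
[-0.0325, 0.0006, 0.003]
[-0.0325, 0.0002, 0.003]
[-0.0325, -0.0002, 0.003]
[-0.0325, -0.0006, 0.003]
[-0.0325, -0.001, 0.003]
[-0.0325, -0.0014, 0.003]
[-0.0324, -0.0018, 0.003]
```

View pics/e7.png

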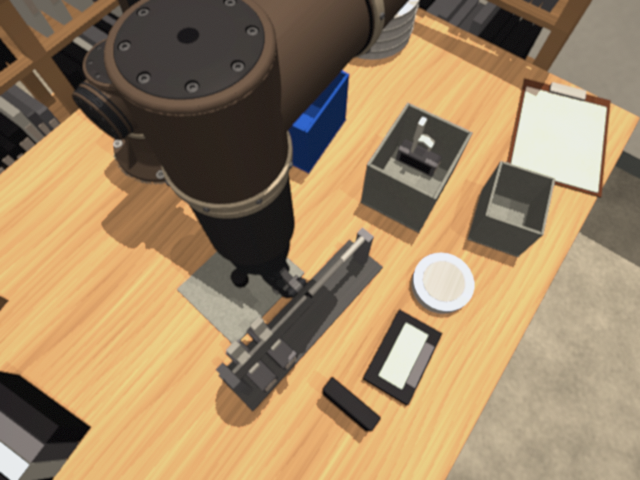

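Call:
carry_out(
  xyz=[
    [-0.032,0.004,0],
    [-0.0325,0.0035,0],
    [-0.0325,0.003,0],
    [-0.0325,0.0025,0],
    [-0.0325,0.0025,0],
  ],
  turn=[
    [0,0,-0.0126],
    [0,0,-0.0126],
    [0,0,-0.0126],
    [0,0,-0.0126],
    [0,0,-0.0126],
  ],
  grip=[-0.15,-0.15,-0.15,-0.15,-0.15],
)

```text
time_s: 32.6
tcp_pos: [0.5364, -0.0184, 0.3237]
ee_rot: [-2.169, 2.271, -0.001]
ft_force: [-0.0, -0.2, -0.2]
width: 0.0363
```

Call:
carry_out(
  xyz=[
    [-0.0325,0.002,0],
    [-0.0325,0.0015,0],
    [-0.0325,0.001,0],
    [-0.0325,0.0005,0],
    [-0.0325,0,0],
  ],
  turn=[
    [0,0,-0.0126],
    [0,0,-0.0126],
    [0,0,-0.0126],
    [0,0,-0.0126],
    [0,0,-0.0126],
  ],
  grip=[-0.15,-0.15,-0.15,-0.15,-0.15],
)

```text
time_s: 33.1
tcp_pos: [0.5348, 0.1443, 0.3238]
ee_rot: [-2.24, 2.201, -0.001]
ft_force: [0.3, -0.5, 0.2]
width: 0.0365
```

Call:
carry_out(
  xyz=[
    [-0.0325,0,0.01],
    [-0.0325,-0.0005,0.01],
    [-0.0325,-0.001,0.01],
    [-0.0325,-0.0015,0.01],
    [-0.031,-0.002,0.01],
  ],
  turn=[
    [0,0,-0.0126],
    [0,0,-0.0126],
    [0,0,-0.0126],
    [0,0,-0.0126],
    [0,0,-0.0126],
  ],
  grip=[-0.15,-0.15,-0.15,-0.15,-0.15],
)

```text
time_s: 33.6
tcp_pos: [0.5331, 0.3056, 0.2732]
ee_rot: [-2.308, 2.13, -0.0]
ft_force: [0.6, -0.7, 0.1]
width: 0.0359
```

```bash
python3 - <<'E'
from h import *
for i in range(4): eyes.get_image('top')
d=shot('scene','f1');shot('top','f1t')
im=cv2.imread('pics/f1.png')
cv2.imwrite('pics/f1.png',cv2.resize(im[60:230,340:500],None,fx=3.5,fy=3.5,interpolation=cv2.INTER_CUBIC)[:600])
print(proj(d,[.534,.3083,.162]))
E
python3 plan.py .534 .3083 .133 4.5 5
```

```text
[420.57952462 123.97197023]
t 33.9 tcp [0.5334 0.3037 0.2735] ang -175.5 j [ 0.84  0.23 -0.07  0.   -1.27 -0.76] w 0.0362 F [ 0.6  0.3 -0.3]
per-row turn [-0.0001  0.0001  0.0002] |dp| 0.0281
[-0.0009, -0.0002, 0.0281]
[-0.0009, -0.0002, 0.0281]
[-0.0009, -0.0002, 0.0281]
[-0.0009, -0.0002, 0.0281]
[-0.0009, -0.0002, 0.0281]
```

View pics/f1.png

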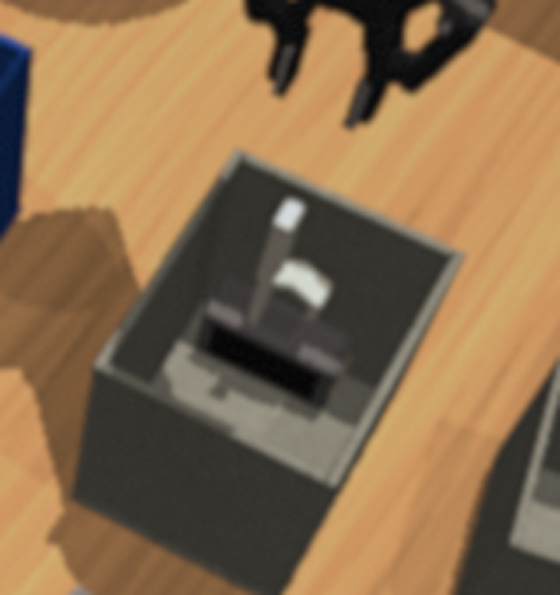

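View pics/f1t.png

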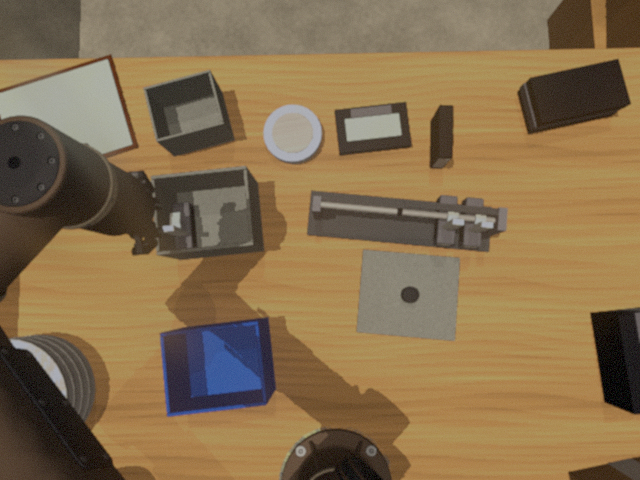

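```bash
python3 - <<'E'
from h import *
a=cv2.imread('pics/c6.png');b=shot('scene','f2')['img'][:,:,::-1]
cv2.imwrite('pics/f2.png',np.hstack([cv2.resize(x[100:200,370:470],None,fx=4,fy=4,interpolation=cv2.INTER_CUBIC) for x in(a,b)]))
at=cv2.imread('pics/c6t.png');bt=cv2.imread('pics/f1t.png')
cv2.imwrite('pics/f3.png',np.hstack([cv2.resize(x[165:265,145:245],None,fx=4,fy=4,interpolation=cv2.INTER_CUBIC) for x in(at,bt)]))
E
```

```text
(no output)
```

View pics/f2.png

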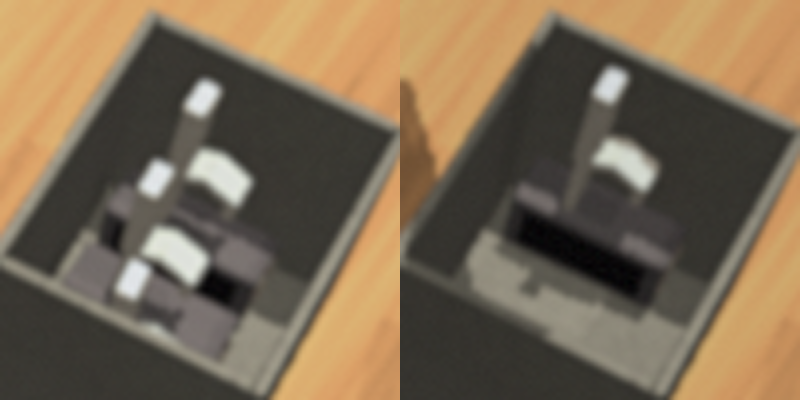

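View pics/f3.png

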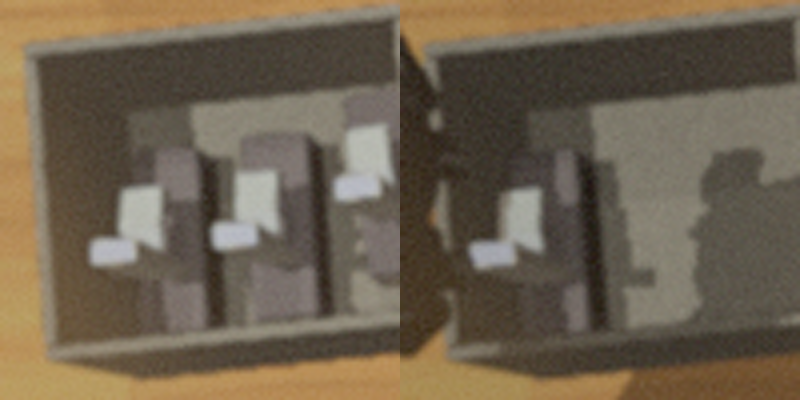

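```bash
python3 - <<'E'
from fit import *
d={c:eyes.get_image(c) for c in('scene','top')}
t,s=(168.3,228.6),(422.8,121.3)
print(tri(d['top'],t,d['scene'],s),fit(d,[('top',(0,0,.162),t),('scene',(0,0,.162),s)],[.56,.25,0]))
E
python3 plan.py .534 .317 .133 4 1
```

```text
[0.53301813 0.31840602 0.15963731] (array([0.53299411, 0.31725855, 0.        ]), array([[-0.1, -0.5],
       [-0.5, -0.3]]))
t 34.05 tcp [0.5335 0.3034 0.2737] ang -175.5 j [ 0.84  0.23 -0.07  0.   -1.27 -0.76] w 0.0362 F [ 0.1 -0.4  0.7]
per-row turn [-0.0009  0.0008  0.0089] |dp| 0.1413
[-0.0134, -0.0015, 0.1407]
```

```bash
python3 plan.py .533 .3155 .19 4.2 4
```

```text
t 34.05 tcp [0.5335 0.3034 0.2737] ang -175.5 j [ 0.84  0.23 -0.07  0.   -1.27 -0.76] w 0.0362 F [ 0.1 -0.4  0.7]
per-row turn [-0.0002  0.0002  0.0013] |dp| 0.0211
[-0.003, -0.0001, 0.0209]
[-0.003, -0.0001, 0.0209]
[-0.003, -0.0001, 0.0209]
[-0.003, -0.0001, 0.0209]
```

Caddy A was knocked about 9 mm to +y, so it now stands against the box's +y wall. Its tab is at top (168,229) and scene (423,121), and I'm re-aiming for that position.

Call:
carry_out(
  xyz=[
    [-0.006,0,0.02],
    [-0.006,0,0.025],
    [0,0,0.025],
    [0,0,0.012],
    [0,0,0],
  ],
  turn=[
    [0,0,0.005],
    [0,0,0],
    [0,0,0],
    [0,0,0],
    [0,0,0],
  ],
  grip=[-0.15,-0.15,-0.15,-0.15,-0.15],
)

```text
time_s: 34.55
tcp_pos: [0.5318, 0.315, 0.1895]
ee_rot: [2.3, -2.136, -0.0]
ft_force: [0.0, 0.1, 0.8]
width: 0.0362
```

```bash
python3 - <<'E'
from h import *
for i in range(5): eyes.get_image('top')
d=shot('scene','f4');shot('top','f4t')
im=cv2.imread('pics/f4.png');i2=cv2.imread('pics/f4t.png')
cv2.imwrite('pics/f4.png',np.hstack([cv2.resize(im[80:190,360:470],None,fx=3.6,fy=3.6,interpolation=cv2.INTER_CUBIC),cv2.resize(i2[165:275,130:240],None,fx=3.6,fy=3.6,interpolation=cv2.INTER_CUBIC)]))
E
python3 plan.py .533 .3155 .133 4.2 1
```

```text
t 34.9 tcp [0.5327 0.3164 0.1919] ang -175.7 j [ 0.85  0.29 -0.17  0.   -1.1  -0.78] w 0.0364 F [-0.   0.9 -0.5]
per-row turn [-0.0013  0.0011  0.0013] |dp| 0.0589
[0.0009, -0.0002, 0.0589]
```

View pics/f4.png

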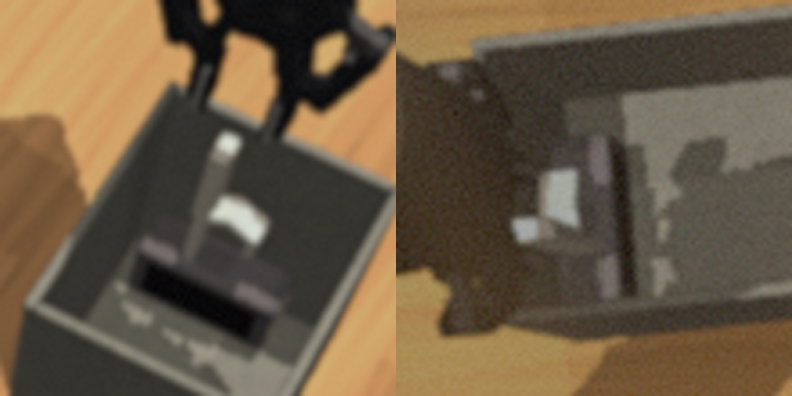

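Call:
carry_out(
  xyz=[
    [0.001,0,0.015],
    [0,0,0.015],
    [0,0,0.015],
    [0,0,0.01],
    [0,0,0.004],
  ],
  turn=[
    [0,0,0],
    [0,0,0],
    [0,0,0],
    [0,0,0],
    [0,0,0],
  ],
  grip=[-0.15,-0.15,-0.15,-0.15,-0.15],
)

```text
time_s: 35.4
tcp_pos: [0.5322, 0.3148, 0.1311]
ee_rot: [2.302, -2.136, -0.0]
ft_force: [-0.4, -0.3, 0.3]
width: 0.0362
```

Call:
carry_out(
  xyz=[
    [0,0,0],
    [0,0,0],
  ],
  turn=[
    [0,0,0],
    [0,0,0],
  ],
  grip=[-0.15,-0.15],
)

```text
time_s: 35.6
tcp_pos: [0.5328, 0.3154, 0.1325]
ee_rot: [-2.302, 2.136, -0.0]
ft_force: [-0.5, -0.1, -0.0]
width: 0.0364
```

```bash
python3 - <<'E'
from h import *
d=shot('scene','f5')
im=cv2.imread('pics/f5.png')
cv2.imwrite('pics/f5.png',cv2.resize(im[80:190,360:470],None,fx=4.5,fy=4.5,interpolation=cv2.INTER_CUBIC))
E
python3 plan.py .533 .3155 .133 4.2 1
```

```text
t 35.65 tcp [0.5328 0.3154 0.1326] ang -175.7 j [ 0.85  0.35 -0.25  0.   -0.98 -0.78] w 0.0362 F [0.3 0.6 0.5]
per-row turn [-0.001   0.0007  0.0015] |dp| 0.0004
[-0.0001, -0.0002, -0.0004]
```

View pics/f5.png

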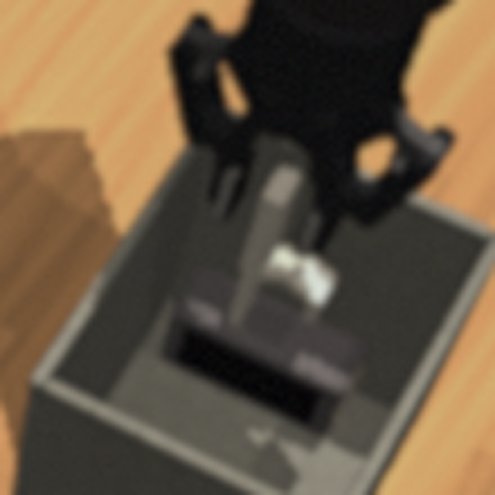

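The fingers straddle the tab without touching anything. I'll close and lift.

Call:
carry_out(
  xyz=[
    [0,0,0],
    [0,0,0],
    [0,0,0],
    [0,0,0],
    [0,0,0],
  ],
  turn=[
    [0,0,0],
    [0,0,0],
    [0,0,0],
    [0,0,0],
    [0,0,0],
  ],
  grip=[-1,-1,-1,-1,-1],
  grip_force=50,
)

```text
time_s: 36.15
tcp_pos: [0.5327, 0.3151, 0.1325]
ee_rot: [-2.302, 2.136, -0.001]
ft_force: [-1.0, -1.8, 4.9]
width: 0.0112
```

Call:
carry_out(
  xyz=[
    [0.002,0,-0.01],
    [0.002,0,-0.03],
    [0,0,-0.04],
    [0,0,-0.04],
    [0,0,-0.04],
  ],
  turn=[
    [0,0,0],
    [0,0,0],
    [0,0,0],
    [0,0,0],
    [0,0,0],
  ],
  grip=[-1,-1,-1,-1,-1],
  grip_force=60,
)

```text
time_s: 36.65
tcp_pos: [0.5321, 0.3107, 0.2933]
ee_rot: [2.302, -2.137, -0.001]
ft_force: [1.3, 0.7, -2.3]
width: 0.0113
```

Call:
carry_out(
  xyz=[
    [0,0,-0.03],
    [0,0,-0.02],
    [0,0,0],
  ],
  turn=[
    [0,0,0],
    [0,0,0],
    [0,0,0],
  ],
  grip=[-1,-1,-1],
)

```text
time_s: 36.95
tcp_pos: [0.5334, 0.3115, 0.3453]
ee_rot: [-2.299, 2.133, -0.001]
ft_force: [-0.2, 0.2, -2.8]
width: 0.0108
```

```bash
python3 - <<'E'
from h import *
d=shot('scene','f6')
E
python3 plan.py .4833 -.0428 .34 -6.3 14
```

```text
t 37.0 tcp [0.5327 0.3113 0.3428] ang -175.7 j [ 0.84  0.21  0.06 -0.   -1.42 -0.77] w 0.0106 F [-0.1 -0.2 -3.7]
per-row turn [-0.0001  0.0001  0.0132] |dp| 0.0255
[0.025, 0.0054, 0.0001]
[0.025, 0.0051, 0.0002]
[0.0251, 0.0047, 0.0002]
[0.0252, 0.0044, 0.0002]
[0.0252, 0.0041, 0.0002]
[0.0253, 0.0037, 0.0002]
[0.0253, 0.0034, 0.0002]
[0.0254, 0.0031, 0.0002]
[0.0254, 0.0027, 0.0002]
[0.0254, 0.0024, 0.0002]
[0.0255, 0.0021, 0.0002]
[0.0255, 0.0017, 0.0002]
[0.0255, 0.0014, 0.0002]
[0.0255, 0.0011, 0.0002]
```

View pics/f6.png

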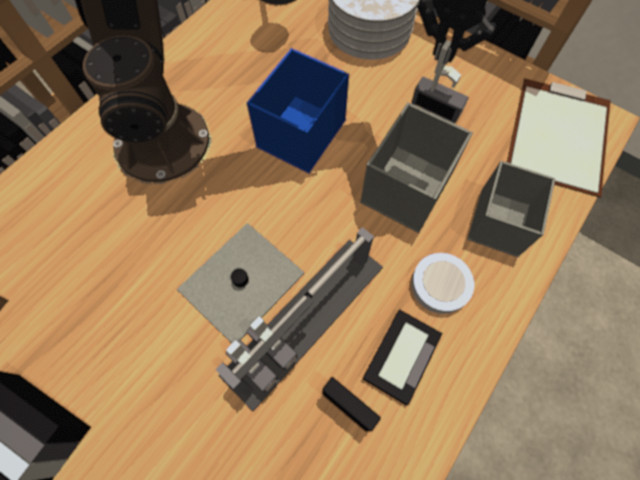

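The last caddy is lifted and the box is empty. Moving over to the rail.

Call:
carry_out(
  xyz=[
    [0.025,0.0055,0],
    [0.025,0.005,0],
    [0.025,0.0045,0],
    [0.025,0.0045,0],
    [0.025,0.004,0],
  ],
  turn=[
    [0,0,0.0132],
    [0,0,0.0132],
    [0,0,0.0132],
    [0,0,0.0132],
    [0,0,0.0132],
  ],
  grip=[-1,-1,-1,-1,-1],
)

```text
time_s: 37.5
tcp_pos: [0.5146, 0.1832, 0.3411]
ee_rot: [2.229, -2.212, -0.001]
ft_force: [0.4, -0.7, -2.1]
width: 0.0111
```

Call:
carry_out(
  xyz=[
    [0.025,0.0037,0],
    [0.0255,0.0034,0],
    [0.0255,0.003,0],
    [0.0255,0.0027,0],
    [0.0255,0.0024,0],
  ],
  turn=[
    [0,0,0.0132],
    [0,0,0.0132],
    [0,0,0.0132],
    [0,0,0.0132],
    [0,0,0.0132],
  ],
  grip=[-1,-1,-1,-1,-1],
)

```text
time_s: 38.0
tcp_pos: [0.4969, 0.0564, 0.3414]
ee_rot: [2.155, -2.285, -0.001]
ft_force: [0.3, 0.7, -2.2]
width: 0.011
```

Call:
carry_out(
  xyz=[
    [0.0255,0.002,0],
    [0.0255,0.0017,0],
    [0.0255,0.0014,0],
    [0.0255,0.001,0],
    [0,0,0],
  ],
  turn=[
    [0,0,0.0132],
    [0,0,0.0132],
    [0,0,0.0132],
    [0,0,0.0132],
    [0,0,0],
  ],
  grip=[-1,-1,-1,-1,-1],
)

```text
time_s: 38.5
tcp_pos: [0.4825, -0.0458, 0.3416]
ee_rot: [2.091, -2.344, -0.0]
ft_force: [0.4, -0.1, -2.7]
width: 0.011
```

Call:
carry_out(
  xyz=[
    [0,0,0],
    [0,0,0],
  ],
  turn=[
    [0,0,0],
    [0,0,0],
  ],
  grip=[-1,-1],
)

```text
time_s: 38.7
tcp_pos: [0.4835, -0.043, 0.3416]
ee_rot: [2.095, -2.341, -0.0]
ft_force: [-0.6, -0.6, -1.9]
width: 0.0112
```

```bash
python3 plan.py .4833 -.0428 .202 -6.3 5
```

```text
t 38.7 tcp [ 0.4835 -0.043   0.3416] ang 173.7 j [ 0.32 -0.02 -0.2  -0.   -1.39 -0.43] w 0.0112 F [-0.6 -0.6 -1.9]
per-row turn [ 0.0001  0.     -0.0001] |dp| 0.0279
[-0.0, 0.0, 0.0279]
[-0.0, 0.0, 0.0279]
[-0.0, 0.0, 0.0279]
[-0.0, 0.0, 0.0279]
[-0.0, 0.0, 0.0279]
```

Call:
carry_out(
  xyz=[
    [0,0,0.03],
    [0,0,0.035],
    [0,0,0.035],
    [0,0,0.03],
    [0,0,0.01],
  ],
  turn=[
    [0,0,0],
    [0,0,0],
    [0,0,0],
    [0,0,0],
    [0,0,0],
  ],
  grip=[-1,-1,-1,-1,-1],
)

```text
time_s: 39.2
tcp_pos: [0.4819, -0.0426, 0.1987]
ee_rot: [2.094, -2.337, -0.004]
ft_force: [-0.3, 0.4, -2.1]
width: 0.0111
```

```bash
python3 - <<'E'
from h import *
for i in range(5): eyes.get_image('top')
d=shot('scene','f7')
im=cv2.imread('pics/f7.png')
cv2.imwrite('pics/f7.png',cv2.resize(im[160:410,200:420],None,fx=3,fy=3,interpolation=cv2.INTER_CUBIC)[:600])
E
python3 plan.py .553 -.0504 .201 -6.3 5
```

```text
t 39.5 tcp [ 0.485  -0.0426  0.2035] ang 173.7 j [ 0.32  0.07 -0.43  0.   -1.07 -0.43] w 0.0109 F [-0.7 -0.1 -2. ]
per-row turn [-0.0006  0.0001  0.0001] |dp| 0.0137
[0.0001, -0.0137, 0.0005]
[0.0001, -0.0137, 0.0005]
[0.0001, -0.0137, 0.0005]
[0.0001, -0.0137, 0.0005]
[0.0001, -0.0137, 0.0005]
```

View pics/f7.png

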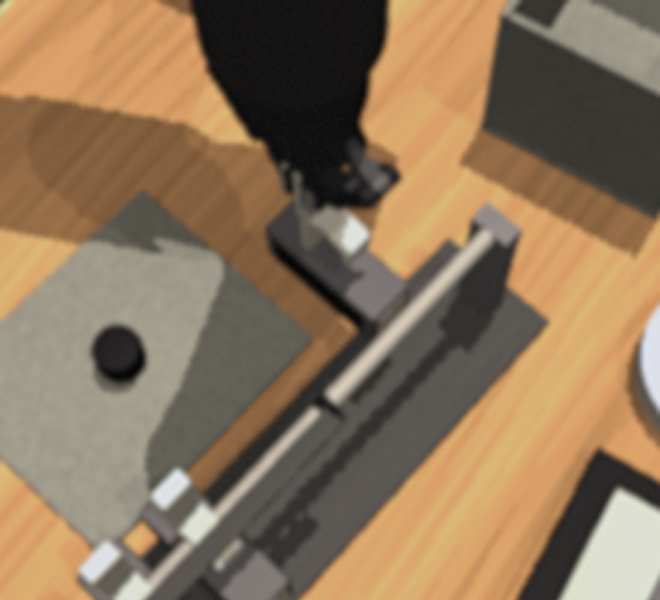

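Call:
carry_out(
  xyz=[
    [0,-0.015,0.0005],
    [0,-0.018,0.0005],
    [0,-0.018,0],
    [0,-0.012,0],
    [0,-0.006,0],
  ],
  turn=[
    [0,0,0],
    [0,0,0],
    [0,0,0],
    [0,0,0],
    [0,0,0],
  ],
  grip=[-1,-1,-1,-1,-1],
)

```text
time_s: 40.0
tcp_pos: [0.5538, -0.0506, 0.201]
ee_rot: [-2.095, 2.34, -0.001]
ft_force: [-0.2, 0.3, -2.7]
width: 0.0108
```

Call:
carry_out(
  xyz=[
    [0,0,0],
    [0,0,0],
    [0,0,0],
  ],
  turn=[
    [0,0,0],
    [0,0,0],
    [0,0,0],
  ],
  grip=[-1,-1,-1],
)

```text
time_s: 40.3
tcp_pos: [0.5519, -0.0504, 0.201]
ee_rot: [-2.096, 2.34, 0.0]
ft_force: [-0.6, 0.6, -2.1]
width: 0.0112
```

```bash
python3 loc.py; python3 - <<'E'
from h import *
d=shot('scene','f8')
im=cv2.imread('pics/f8.png')
cv2.imwrite('pics/f8.png',cv2.resize(im[190:340,260:410],None,fx=3,fy=3,interpolation=cv2.INTER_CUBIC)[:600])
E
```

```text
rail-local tcp [-0.019   0.0948] z 0.201 F [-0.6  0.6 -2.1] w 0.0112 40.3
```

View pics/f8.png

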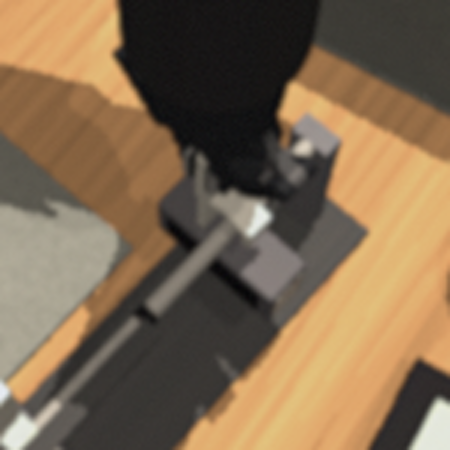

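Call:
carry_out(
  xyz=[
    [0,-0.0005,0.008],
    [0,0,0.008],
    [0,0,0.007],
    [0,0,0.003],
    [0,0,0],
  ],
  turn=[
    [0,0,0],
    [0,0,0],
    [0,0,0],
    [0,0,0],
    [0,0,0],
  ],
  grip=[-1,-1,-1,-1,-1],
)

```text
time_s: 40.85
tcp_pos: [0.5527, -0.0506, 0.1742]
ee_rot: [2.095, -2.34, -0.001]
ft_force: [0.2, 0.7, -1.8]
width: 0.0111
```

Call:
carry_out(
  xyz=[
    [0,0,0],
    [0.008,0,0],
    [0.015,0,0],
    [0.018,0,0],
    [0.015,0,0],
  ],
  turn=[
    [0,0,0],
    [0,0,0],
    [0,0,0],
    [0,0,0],
    [0,0,0],
  ],
  grip=[-1,-1,-1,-1,-1],
)

```text
time_s: 41.35
tcp_pos: [0.5464, -0.1079, 0.175]
ee_rot: [-2.095, 2.341, -0.0]
ft_force: [0.0, 0.6, -1.2]
width: 0.0109
```

Call:
carry_out(
  xyz=[
    [0.012,0,0],
    [0.014,0,0],
    [0.014,0,0],
    [0.014,0,0],
    [0.012,0,0],
  ],
  turn=[
    [0,0,0],
    [0,0,0],
    [0,0,0],
    [0,0,0],
    [0,0,0],
  ],
  grip=[-1,-1,-1,-1,-1],
)

```text
time_s: 41.85
tcp_pos: [0.5393, -0.173, 0.1748]
ee_rot: [2.095, -2.341, -0.0]
ft_force: [0.6, -0.4, -1.9]
width: 0.0109
```

Call:
carry_out(
  xyz=[
    [0.01,0,0],
    [0.006,0,0],
    [0,0,0],
    [0,0,0],
  ],
  turn=[
    [0,0,0],
    [0,0,0],
    [0,0,0],
    [0,0,0],
  ],
  grip=[-1,-1,-1,-1],
)

```text
time_s: 42.25
tcp_pos: [0.5377, -0.1876, 0.1747]
ee_rot: [-2.096, 2.34, 0.0]
ft_force: [-0.2, 0.2, -2.3]
width: 0.0106
```

```bash
python3 loc.py;  python3 - <<'E'
from h import *
d=shot('scene','f9')
im=cv2.imread('pics/f9.png')
cv2.imwrite('pics/f9.png',cv2.resize(im[240:420,190:370],None,fx=3.3,fy=3.3,interpolation=cv2.INTER_CUBIC)[:600])
E
```

```text
rail-local tcp [-0.0181 -0.043 ] z 0.1747 F [-0.2  0.2 -2.3] w 0.0106 42.25
```

View pics/f9.png

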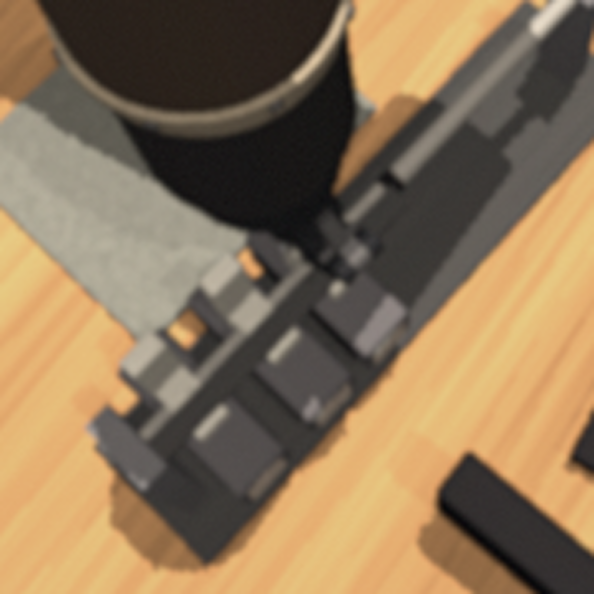

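The third caddy is past the band at crop (395,180), with even gaps between all three. I'll release it.

Call:
carry_out(
  xyz=[
    [0,0,0.001],
    [0,0,0.001],
    [0,0,0],
  ],
  turn=[
    [0,0,0],
    [0,0,0],
    [0,0,0],
  ],
  grip=[-1,-1,-1],
)

```text
time_s: 42.6
tcp_pos: [0.5379, -0.1874, 0.1733]
ee_rot: [-2.096, 2.339, -0.001]
ft_force: [-1.2, 1.8, 2.5]
width: 0.011
```

Call:
carry_out(
  xyz=[
    [0,0,0],
    [0,0,0],
    [0,0,0],
    [0,0,-0.01],
    [0,0,-0.03],
  ],
  turn=[
    [0,0,0],
    [0,0,0],
    [0,0,0],
    [0,0,0],
    [0,0,0],
  ],
  grip=[-0.15,-0.15,-0.15,-0.15,-0.15],
)

```text
time_s: 43.1
tcp_pos: [0.5361, -0.1875, 0.2111]
ee_rot: [2.093, -2.338, -0.006]
ft_force: [1.5, -0.4, 0.4]
width: 0.0364
```

Call:
carry_out(
  xyz=[
    [0,0,-0.04],
    [0,0,-0.04],
    [0,0,-0.03],
    [-0.04,0,0],
    [-0.05,0,0],
  ],
  turn=[
    [0,0,0],
    [0,0,0],
    [0,0,0],
    [0,0,0],
    [0,0,0],
  ],
  grip=[-0.15,-0.15,-0.15,1,1],
)

```text
time_s: 43.6
tcp_pos: [0.5479, -0.0986, 0.3249]
ee_rot: [-2.09, 2.342, -0.003]
ft_force: [0.5, 0.1, -0.5]
width: 0.064
```

Call:
carry_out(
  xyz=[
    [-0.05,0,0],
    [-0.05,0,0],
    [-0.04,0,0],
    [0,0,0],
  ],
  turn=[
    [0,0,0],
    [0,0,0],
    [0,0,0],
    [0,0,0],
  ],
  grip=[1,1,1,1],
)

```text
time_s: 44.0
tcp_pos: [0.5634, 0.0449, 0.3233]
ee_rot: [-2.1, 2.336, 0.0]
ft_force: [-1.0, -0.6, -0.7]
width: 0.0851
```

```bash
python3 plan.py .398 -.163 .3 -6.3 10; python3 - <<'E'
from h import *
d=shot('scene','g1');shot('top','g1t')
im=cv2.imread('pics/g1.png')
cv2.imwrite('pics/g1c.png',cv2.resize(im[210:420,170:380],None,fx=2.8,fy=2.8,interpolation=cv2.INTER_CUBIC)[:600])
im=cv2.imread('pics/g1t.png')
cv2.imwrite('pics/g1tc.png',cv2.resize(im[180:350,300:520],None,fx=3.5,fy=3.5,interpolation=cv2.INTER_CUBIC)[:600])
E
```

```text
t 44.0 tcp [0.5634 0.0449 0.3233] ang 173.9 j [ 0.43  0.13 -0.08 -0.   -1.36 -0.53] w 0.0851 F [-1.  -0.6 -0.7]
per-row turn [-0.0001  0.0001  0.0004] |dp| 0.0267
[0.0224, 0.0142, 0.0023]
[0.0224, 0.0142, 0.0023]
[0.0224, 0.0142, 0.0023]
[0.0224, 0.0142, 0.0023]
[0.0224, 0.0142, 0.0023]
[0.0225, 0.0142, 0.0023]
[0.0225, 0.0142, 0.0023]
[0.0225, 0.0142, 0.0023]
[0.0225, 0.0142, 0.0023]
[0.0225, 0.0142, 0.0023]
```

View pics/g1c.png

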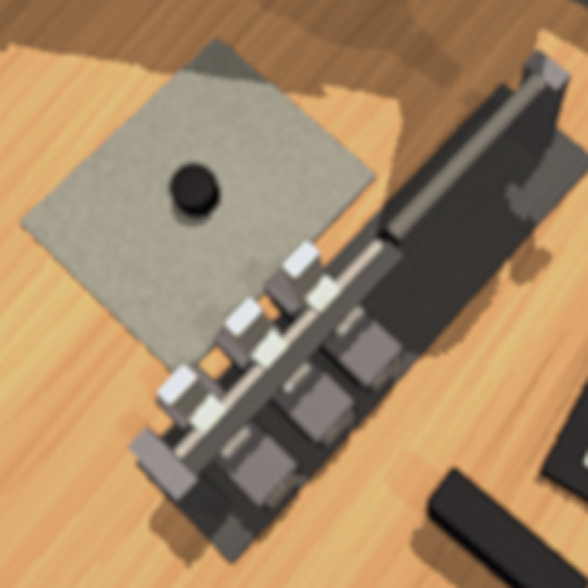

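View pics/g1tc.png

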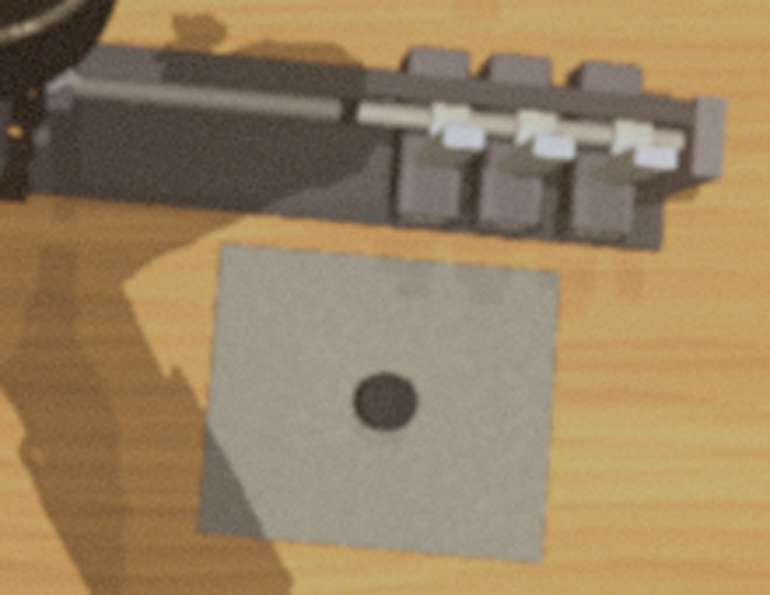

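View pics/g1t.png

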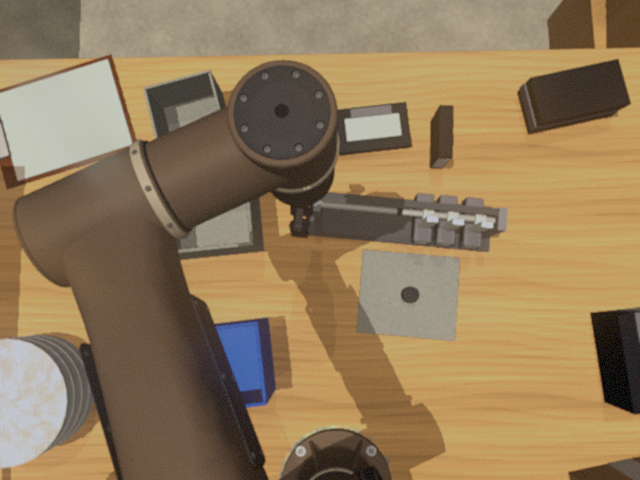

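```bash
python3 - <<'E'
from fit import *
np.set_printoptions(precision=4,suppress=True)
d={c:eyes.get_image(c) for c in('scene','top')}
S=lambda a,b:(170+a/2.8,210+b/2.8);T=lambda a,b:(300+a/3.5,180+b/3.5)
z=.008
l=[('top',(.09,.106,z),T(220,243)),('top',(.09,-.106,z),T(558,272)),('top',(-.09,-.106,z),T(541,562)),('top',(-.09,.106,z),T(199,531)),
('scene',(-.09,.106,z),S(217,38)),('scene',(.09,.106,z),S(375,178)),('scene',(-.09,-.106,z),S(22,222))]
print('lid',*fit(d,l,[.4,-.16,-.1]))
k=[('scene',(0,0,.042),S(194,186)),('top',(0,0,.042),T(385,402))]
print('knob',*fit(d,k,[.4,-.16,0]))
# parked caddies: tab tops z=.203
for t,s in(((463,136),(302,260)),((552,147),(243,317)),((655,156),(178,384))):
    X=tri(d['top'],T(*t),d['scene'],S(*s)); q=X[:2]-[.5604,-.1468]; c,sn=np.cos(-.1095),np.sin(-.1095)
    print(X,'rail local',c*q[0]+sn*q[1],-sn*q[0]+c*q[1])
E
```

```text
lid [ 0.4    -0.163  -0.0996] [[ 0.2 -0.8]
 [ 0.9 -0.6]
 [ 0.4  0. ]
 [-0.5 -0.1]
 [-0.2 -1. ]
 [ 0.9 -1.1]
 [-1.6 -0.2]]
knob [ 0.4003 -0.1622  0.    ] [[-0.3 -0.9]
 [ 0.4 -0.8]]
[ 0.5394 -0.1847  0.1991] rail local -0.016722241408738063 -0.0399628652411517
[ 0.5327 -0.2319  0.198 ] rail local -0.018206448176313898 -0.0876049011298399
[ 0.5273 -0.2847  0.2003] rail local -0.017816081358129378 -0.14067878713778992
```

View pics/c5t.png

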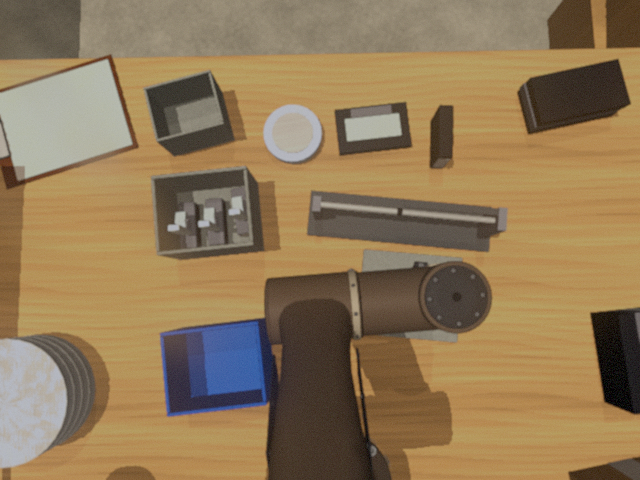

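The arm's earlier low pose leaves room beside the parked caddies. I'm going to fetch the lid.

Call:
carry_out(
  xyz=[
    [0.0225,0.014,0],
    [0.0225,0.014,0],
    [0.0225,0.014,0],
    [0.0225,0.014,0],
    [0.0225,0.014,0],
  ],
  turn=[
    [0,0,0],
    [0,0,0],
    [0,0,0],
    [0,0,0],
    [0,0,0],
  ],
  grip=[1,1,1,1,1],
)

```text
time_s: 44.7
tcp_pos: [0.48, -0.0652, 0.3232]
ee_rot: [-2.093, 2.342, -0.001]
ft_force: [-0.1, 0.4, 0.7]
width: 0.0855
```

Call:
carry_out(
  xyz=[
    [0.0225,0.014,0],
    [0.0225,0.014,0],
    [0.0225,0.014,0],
    [0.0225,0.014,0],
    [0.0225,0.014,0],
  ],
  turn=[
    [0,0,0],
    [0,0,0],
    [0,0,0],
    [0,0,0],
    [0,0,0],
  ],
  grip=[1,1,1,1,1],
)

```text
time_s: 45.2
tcp_pos: [0.3977, -0.1691, 0.3233]
ee_rot: [-2.093, 2.342, -0.001]
ft_force: [0.6, 0.4, -0.1]
width: 0.0852
```

Call:
carry_out(
  xyz=[
    [0,0,0.03],
    [0,0,0.04],
    [0,0,0.04],
    [0,0,0.04],
    [0,0,0.04],
  ],
  turn=[
    [0,0,0],
    [0,0,0],
    [0,0,0],
    [0,0,0],
    [0,0,0],
  ],
  grip=[1,1,1,1,1],
)

```text
time_s: 45.7
tcp_pos: [0.3986, -0.1685, 0.1321]
ee_rot: [-2.092, 2.342, -0.002]
ft_force: [1.0, 0.5, -0.7]
width: 0.0853
```

Call:
carry_out(
  xyz=[
    [0,0,0.02],
    [0,0,0],
    [0,0,0],
  ],
  turn=[
    [0,0,0],
    [0,0,0],
    [0,0,0],
  ],
  grip=[1,1,1],
)

```text
time_s: 46.0
tcp_pos: [0.3993, -0.1681, 0.1136]
ee_rot: [2.094, -2.341, 0.001]
ft_force: [-0.3, -0.1, 1.1]
width: 0.0851
```

```bash
python3 plan.py .3995 -.163 .018 -6.1 5; python3 - <<'E'
from h import *
d=shot('scene','g2')
im=cv2.imread('pics/g2.png')
cv2.imwrite('pics/g2.png',cv2.resize(im[180:400,140:380],None,fx=2.6,fy=2.6,interpolation=cv2.INTER_CUBIC)[:600])
E
```

```text
t 46.0 tcp [ 0.3993 -0.1681  0.1136] ang 173.6 j [ 0.06  0.08 -0.66  0.   -0.83 -0.17] w 0.0851 F [-0.3 -0.1  1.1]
per-row turn [-0.     -0.0001 -0.001 ] |dp| 0.0191
[-0.001, 0.0001, 0.0191]
[-0.001, 0.0001, 0.0191]
[-0.001, 0.0001, 0.0191]
[-0.001, 0.0001, 0.0191]
[-0.001, 0.0001, 0.0191]
```

View pics/g2.png

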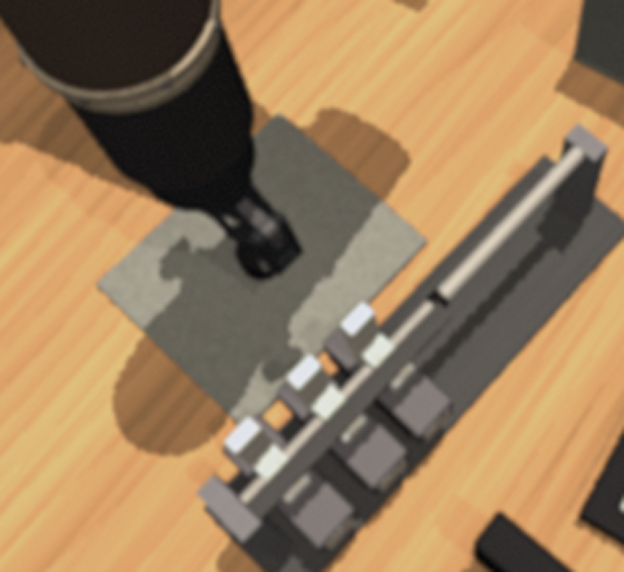

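Call:
carry_out(
  xyz=[
    [-0.005,0,0.025],
    [0,0,0.03],
    [0,0,0.022],
    [0,0,0.012],
    [0,0,0.005],
  ],
  turn=[
    [0,0,-0.005],
    [0,0,0],
    [0,0,0],
    [0,0,0],
    [0,0,0],
  ],
  grip=[1,1,1,1,1],
)

```text
time_s: 46.55
tcp_pos: [0.4004, -0.1625, 0.0191]
ee_rot: [-2.101, 2.335, -0.001]
ft_force: [0.7, 0.1, 0.3]
width: 0.0854
```

Call:
carry_out(
  xyz=[
    [0,0,0],
    [0,0,0],
    [0,0,0],
  ],
  turn=[
    [0,0,0],
    [0,0,0],
    [0,0,0],
  ],
  grip=[1,1,1],
)

```text
time_s: 46.85
tcp_pos: [0.4006, -0.1624, 0.0198]
ee_rot: [-2.101, 2.334, -0.002]
ft_force: [0.9, 0.4, -0.4]
width: 0.0854
```

Call:
carry_out(
  xyz=[
    [0,0,0],
    [0,0,0],
    [0,0,0],
    [0,0,0],
    [0,0,0],
  ],
  turn=[
    [0,0,0],
    [0,0,0],
    [0,0,0],
    [0,0,0],
    [0,0,0],
  ],
  grip=[-1,-1,-1,-1,-1],
  grip_force=50,
)

```text
time_s: 47.35
tcp_pos: [0.3998, -0.1624, 0.0192]
ee_rot: [-2.102, 2.335, -0.0]
ft_force: [-1.7, 0.5, 7.1]
width: 0.0343
```

Call:
carry_out(
  xyz=[
    [0,0,0],
    [0,0,0],
    [0,0,-0.01],
    [0,0,-0.02],
    [0,0,-0.03],
  ],
  turn=[
    [0,0,0],
    [0,0,0],
    [0,0,0],
    [0,0,0],
    [0,0,0],
  ],
  grip=[-1,-1,-1,-1,-1],
)

```text
time_s: 47.85
tcp_pos: [0.3979, -0.1623, 0.0785]
ee_rot: [2.099, -2.333, -0.005]
ft_force: [0.2, 0.2, -2.6]
width: 0.0347
```

Call:
carry_out(
  xyz=[
    [0,0.001,-0.035],
    [0,0.001,-0.035],
    [0,0,-0.035],
    [0,0,-0.035],
    [0,0,-0.035],
  ],
  turn=[
    [0,0,0],
    [0,0,0],
    [0,0,0],
    [0,0,0],
    [0,0,0],
  ],
  grip=[-1,-1,-1,-1,-1],
)

```text
time_s: 48.35
tcp_pos: [0.3965, -0.162, 0.2555]
ee_rot: [-2.101, 2.335, 0.001]
ft_force: [0.7, -0.4, -3.9]
width: 0.0345
```

Call:
carry_out(
  xyz=[
    [0,0,-0.03],
    [0,0,-0.03],
    [0,0,0],
    [0,0,0],
  ],
  turn=[
    [0,0,0],
    [0,0,0],
    [0,0,0],
    [0,0,0],
  ],
  grip=[-1,-1,-1,-1],
)

```text
time_s: 48.75
tcp_pos: [0.3971, -0.1619, 0.3138]
ee_rot: [-2.101, 2.335, 0.001]
ft_force: [-0.4, 1.0, -5.5]
width: 0.0343
```

```bash
python3 plan.py .5678 .2507 .32 5.0 15; python3 - <<'E'
from h import *
d=shot('scene','g3')
E
```

```text
t 48.75 tcp [ 0.3971 -0.1619  0.3138] ang 174.0 j [ 0.08 -0.11 -0.35 -0.   -1.33 -0.18] w 0.0343 F [-0.4  1.  -5.5]
per-row turn [-0.      0.0001 -0.0128] |dp| 0.0298
[-0.0285, -0.0084, -0.0004]
[-0.0284, -0.0088, -0.0004]
[-0.0283, -0.0092, -0.0004]
[-0.0282, -0.0095, -0.0004]
[-0.0281, -0.0099, -0.0004]
[-0.0279, -0.0102, -0.0004]
[-0.0278, -0.0106, -0.0004]
[-0.0277, -0.011, -0.0004]
[-0.0275, -0.0113, -0.0004]
[-0.0274, -0.0117, -0.0004]
[-0.0272, -0.012, -0.0004]
[-0.0271, -0.0124, -0.0004]
[-0.0269, -0.0127, -0.0004]
[-0.0268, -0.0131, -0.0004]
[-0.0266, -0.0134, -0.0004]
```

View pics/g3.png

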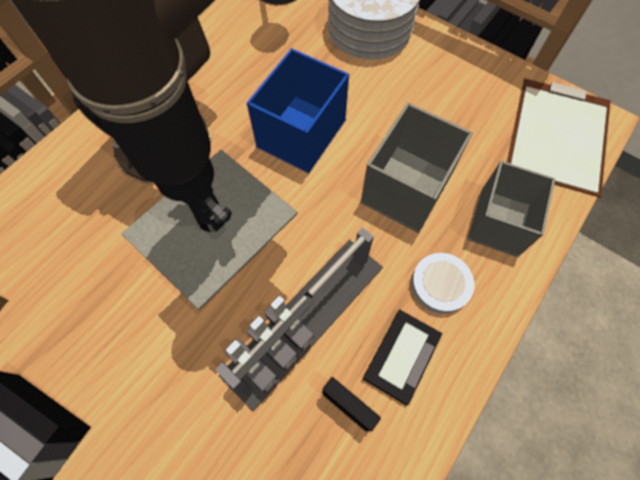

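Call:
carry_out(
  xyz=[
    [-0.0285,-0.0085,0],
    [-0.0285,-0.009,0],
    [-0.0285,-0.009,0],
    [-0.028,-0.0095,0],
    [-0.028,-0.01,0],
  ],
  turn=[
    [0,0,-0.0128],
    [0,0,-0.0128],
    [0,0,-0.0128],
    [0,0,-0.0128],
    [0,0,-0.0128],
  ],
  grip=[-1,-1,-1,-1,-1],
)

```text
time_s: 49.3
tcp_pos: [0.4541, -0.0237, 0.3122]
ee_rot: [2.174, -2.264, -0.003]
ft_force: [1.3, 0.1, -3.4]
width: 0.0343
```

Call:
carry_out(
  xyz=[
    [-0.028,-0.01,0],
    [-0.028,-0.0105,0],
    [-0.0275,-0.011,0],
    [-0.0275,-0.0115,0],
    [-0.0275,-0.0115,0],
  ],
  turn=[
    [0,0,-0.0128],
    [0,0,-0.0128],
    [0,0,-0.0128],
    [0,0,-0.0128],
    [0,0,-0.0128],
  ],
  grip=[-1,-1,-1,-1,-1],
)

```text
time_s: 49.8
tcp_pos: [0.5109, 0.1138, 0.3119]
ee_rot: [2.245, -2.193, -0.002]
ft_force: [1.0, 0.7, -3.7]
width: 0.0342
```

Call:
carry_out(
  xyz=[
    [-0.027,-0.012,0],
    [-0.027,-0.0125,0],
    [-0.027,-0.0125,0],
    [-0.027,-0.013,0],
    [-0.0265,-0.0135,0],
  ],
  turn=[
    [0,0,-0.0128],
    [0,0,-0.0128],
    [0,0,-0.0128],
    [0,0,-0.0128],
    [0,0,-0.0128],
  ],
  grip=[-1,-1,-1,-1,-1],
)

```text
time_s: 50.3
tcp_pos: [0.5679, 0.2511, 0.3115]
ee_rot: [2.313, -2.12, -0.002]
ft_force: [0.3, 0.2, -3.6]
width: 0.0344
```

Call:
carry_out(
  xyz=[
    [0,0,0.02],
    [0,0,0.03],
    [0,0,0.02],
    [0,0,0],
    [0,0,0],
  ],
  turn=[
    [0,0,0],
    [0,0,0],
    [0,0,0],
    [0,0,0],
    [0,0,0],
  ],
  grip=[-1,-1,-1,-1,-1],
)

```text
time_s: 50.8
tcp_pos: [0.5681, 0.25, 0.243]
ee_rot: [2.314, -2.121, 0.0]
ft_force: [0.9, 0.1, -3.0]
width: 0.0344
```

```bash
python3 - <<'E'
from h import *
d=shot('scene','g4');shot('top','g4t')
im=cv2.imread('pics/g4.png')
cv2.imwrite('pics/g4.png',cv2.resize(im[60:250,340:520],None,fx=3.1,fy=3.1,interpolation=cv2.INTER_CUBIC)[:600])
E
python3 plan.py .5678 .2507 .19 5.0 2
```

```text
t 50.9 tcp [0.5689 0.2505 0.2448] ang -175.0 j [ 0.73  0.26 -0.09  0.   -1.21 -0.64] w 0.0345 F [-0.  -0.8 -3.1]
per-row turn [-0.0006  0.0002 -0.0002] |dp| 0.0274
[-0.0001, 0.0006, 0.0274]
[-0.0001, 0.0006, 0.0274]
```

View pics/g4.png

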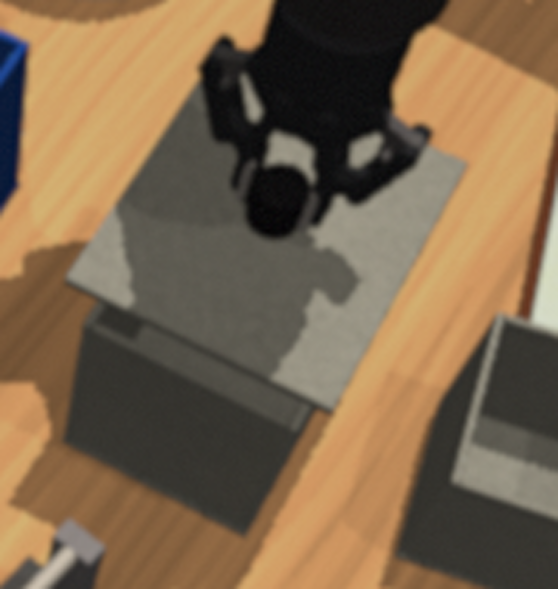

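Call:
carry_out(
  xyz=[
    [0,0.001,0.02],
    [0,0,0.02],
    [0,0,0.01],
    [0,0,0],
    [0,0,0],
  ],
  turn=[
    [0,0,0],
    [0,0,0],
    [0,0,0],
    [0,0,0],
    [0,0,0],
  ],
  grip=[-1,-1,-1,-1,-1],
)

```text
time_s: 51.4
tcp_pos: [0.568, 0.2505, 0.195]
ee_rot: [-2.315, 2.122, -0.001]
ft_force: [0.5, 1.3, -3.4]
width: 0.0341
```

```bash
python3 - <<'E'
from h import *
d=shot('scene','g5');shot('top','g5t')
im=cv2.imread('pics/g5.png')
cv2.imwrite('pics/g5.png',cv2.resize(im[60:250,340:520],None,fx=3.1,fy=3.1,interpolation=cv2.INTER_CUBIC)[:600])
im=cv2.imread('pics/g5t.png')
cv2.imwrite('pics/g5t.png',cv2.resize(im[140:280,130:290],None,fx=4,fy=4,interpolation=cv2.INTER_CUBIC)[:600])
E
python3 plan.py .5678 .2507 .188 5.0 2
```

```text
t 51.5 tcp [0.5681 0.2507 0.1953] ang -175.0 j [ 0.73  0.29 -0.17  0.   -1.11 -0.64] w 0.0345 F [ 0.1 -0.5 -3.3]
per-row turn [-0.001   0.0005 -0.0002] |dp| 0.0036
[-0.0, 0.0002, 0.0036]
[-0.0, 0.0002, 0.0036]
```

View pics/g5.png

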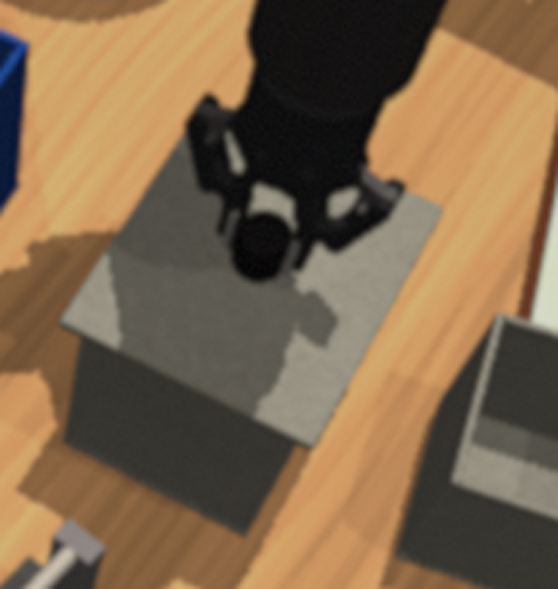

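View pics/g5t.png

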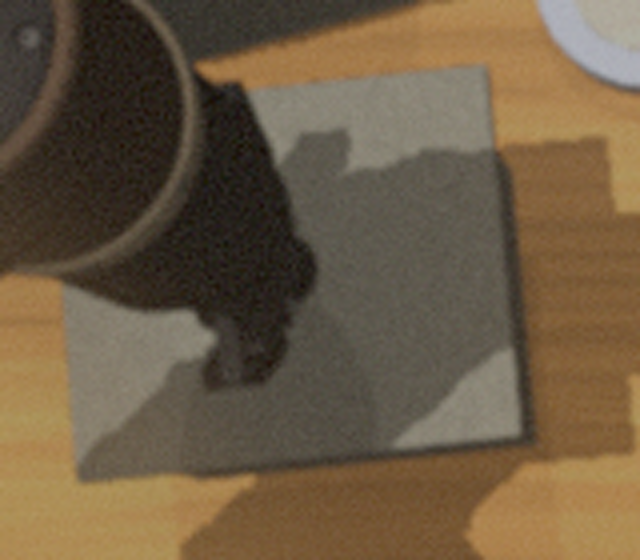

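The lid is square over the box. I'll lower it until it touches.

Call:
carry_out(
  xyz=[
    [0,0,0.003],
    [0,0,0.002],
    [0,0,0.002],
    [0,0,0.001],
    [0,0,0],
  ],
  turn=[
    [0,0,0],
    [0,0,0],
    [0,0,0],
    [0,0,0],
    [0,0,0],
  ],
  grip=[-1,-1,-1,-1,-1],
)

```text
time_s: 52.0
tcp_pos: [0.5675, 0.2503, 0.1872]
ee_rot: [-2.316, 2.122, -0.001]
ft_force: [-4.3, -0.7, 6.9]
width: 0.0344
```

Force has swung from -3 to +7 N, so the lid is resting on the rim. I'll release and rise.

Call:
carry_out(
  xyz=[
    [0,0,0],
    [0,0,0],
    [0,0,0],
    [0,0,0],
    [0,0,-0.01],
  ],
  turn=[
    [0,0,0],
    [0,0,0],
    [0,0,0],
    [0,0,0],
    [0,0,0],
  ],
  grip=[1,1,1,1,1],
)

```text
time_s: 52.5
tcp_pos: [0.5667, 0.2498, 0.1947]
ee_rot: [2.314, -2.121, -0.001]
ft_force: [-0.4, 1.4, -0.4]
width: 0.0853
```

Call:
carry_out(
  xyz=[
    [0,0,-0.03],
    [0,0,-0.04],
    [0,0,-0.04],
    [0,0,-0.03],
    [0,0,0],
  ],
  turn=[
    [0,0,0],
    [0,0,0],
    [0,0,0],
    [0,0,0],
    [0,0,0],
  ],
  grip=[1,1,1,1,1],
)

```text
time_s: 53.0
tcp_pos: [0.5692, 0.2509, 0.3421]
ee_rot: [-2.31, 2.117, -0.004]
ft_force: [0.5, 0.3, 0.7]
width: 0.0853
```

Call:
carry_out(
  xyz=[
    [0,0.03,0],
    [0,0.04,0],
    [0,0.04,0],
    [0,0.04,0],
    [0,0,0],
  ],
  turn=[
    [0,0,0],
    [0,0,0],
    [0,0,0],
    [0,0,0],
    [0,0,0],
  ],
  grip=[1,1,1,1,1],
)

```text
time_s: 53.5
tcp_pos: [0.4148, 0.2363, 0.3372]
ee_rot: [-2.316, 2.119, 0.001]
ft_force: [-0.0, 0.2, 0.4]
width: 0.0855
```

```bash
python3 - <<'E'
from h import *
s=manip.read_state();print(s['tcp_pos'],s['ft_force'],s['time_s'])
d=shot('scene','k1');shot('top','k1t')
im=cv2.imread('pics/k1.png')
cv2.imwrite('pics/k1c.png',cv2.resize(im[80:260,340:580],None,fx=3.3,fy=3.3,interpolation=cv2.INTER_CUBIC))
im=cv2.imread('pics/k1t.png')
cv2.imwrite('pics/k1tc.png',cv2.resize(im[60:270,130:330],None,fx=2.8,fy=2.8,interpolation=cv2.INTER_CUBIC))
E
```

```text
[0.41477498 0.23633255 0.33716752] [-3.75783346e-04  2.05275539e-01  4.07271339e-01] 53.5
```

View pics/k1.png

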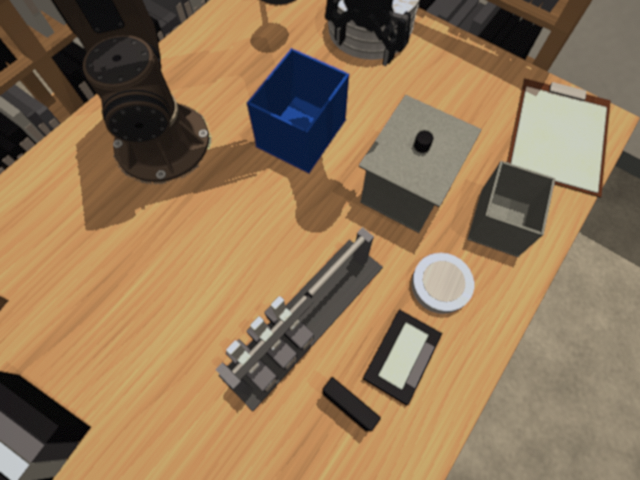

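View pics/k1c.png

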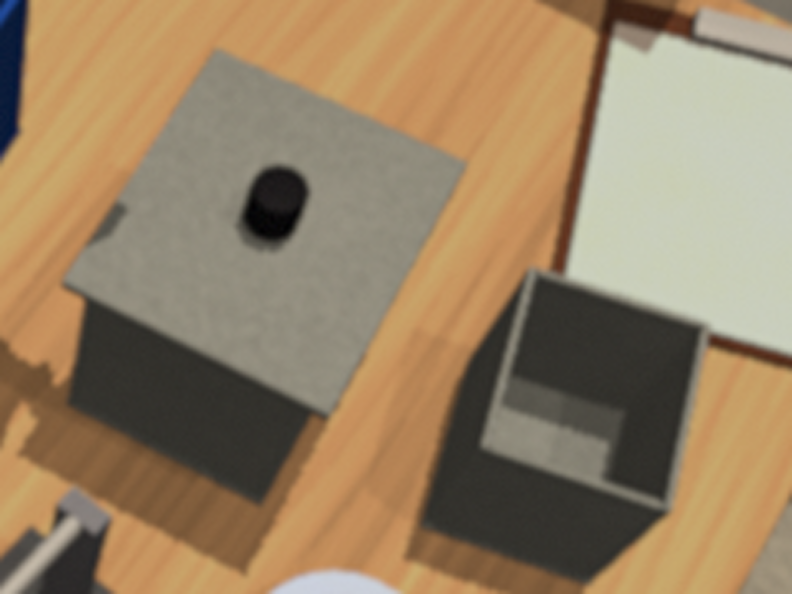

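View pics/k1tc.png

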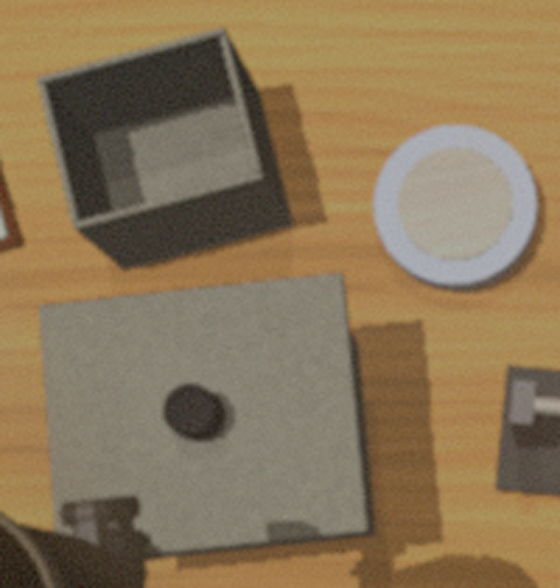

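View pics/k1t.png

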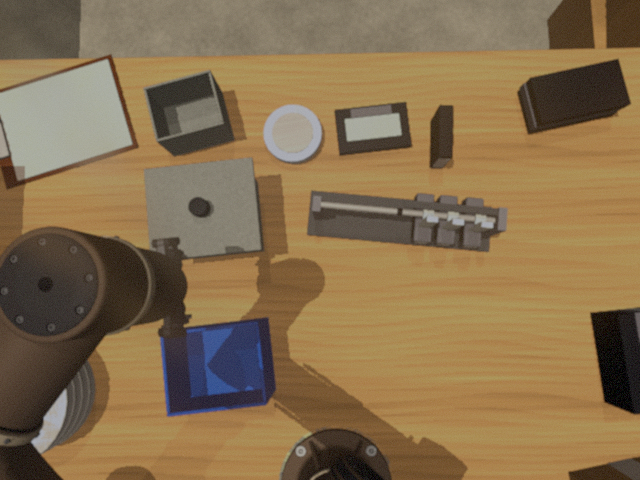

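```bash
python3 - <<'E'
from fit import *
np.set_printoptions(precision=4,suppress=True)
d={c:eyes.get_image(c) for c in('scene','top')}
B1=lambda a,b:(340+a/3.3,80+b/3.3); B2=lambda a,b:(130+a/2.8,60+b/2.8)
T=.176
l=[('top',(.09,.106,T),B2(41,305)),('top',(.09,-.106,T),B2(343,275)),('top',(-.09,-.106,T),B2(369,533)),
('scene',(-.09,.106,T),B1(217,49)),('scene',(.09,.106,T),B1(467,163)),('scene',(.09,-.106,T),B1(328,413)),('scene',(-.09,-.106,T),B1(66,283))]
print('lid',*fit(d,l,[.56,.25,0]))
k=[('scene',(0,0,.210),B1(279,188)),('top',(0,0,.210),B2(193,410))]
print('knob',*fit(d,k,[.56,.25,0]))
E
```

```text
lid [0.5676 0.2487 0.0905] [[-0.8 -0.4]
 [ 0.5 -1.1]
 [-0.4 -0.5]
 [-0.8 -0.8]
 [ 0.2 -0.2]
 [-0.2  1.1]
 [-2.3 -0.7]]
knob [0.5674 0.2473 0.    ] [[-0.5  0.3]
 [-0.4 -0.2]]
```

```bash
python3 - <<'E'
from h import *
print(manip.read_state()['time_s'],ticket.sign_off())
E
```

```text
the job is handed in; nothing more can be done
53.7 None
```

The job is done and handed in at 53.7 s. There were three caddies; all are parked on the rail and the lid is back on the empty box.

- **Lid off:** I lifted the lid by its knob and laid it flat on the table in front of the rail while I worked.
- **Caddies:** I hooked each one on at the open stretch and slid it under the keeper. Measured from pictures after the last release, their centres are about 50, 98 and 151 mm past the mark. The nearest caddy's edge is about 32 mm clear of the black band.
- **Lid back:** By the camera fit it sits about 2 mm and 0.1° off the box, so the overhang is at least about 10 mm all round. Going by the knob alone it would be about 3 mm off.
- **Knocked caddy:** The caddy nearest the box's +y wall was shifted about 9 mm during the run. I noticed it before grasping and measured it again.
- **Bystanders:** In the last pictures the tin, cassette and tape case look unmoved. I compared them by eye only.
- **Forces:** The highest wrist force I saw was about 20 N, when setting the lid on the table.

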